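Lock the dish carrier with the sprung locking pin

ROBOT

A 6-joint arm with a two-finger parallel gripper is mounted at the origin on the work surface. World frame = base frame: x ahead of the robot, y to its left, z up, the work surface at z = 0. Lengths are in mm, angles in degrees, forces in N, time in s.
With the tool pointing down it reaches from about 425 to 950 mm from the base axis. Payload 3.5 kg.
Tool frame: the origin (TCP) lies midway between the tips of the shut fingers; the grasp point (between the pads) lies 19 mm behind it (hold_point_z is the distance from the TCP to the grasp point, in mm); z points along the fingers, y is the direction in which the jaws open and shut (so a half turn about z gives the same grasp; the last joint's range is limited). The gripper opens to 85 mm and grips with 20 to 120 N. Pads are 22 mm wide; open, the fingers measure 114 mm over their backs; the gripper's body (76 mm by 85 mm) begins 54 mm behind the grasp point. The pads swing forward as they close: fully open they stand 13 mm farther back than shut.
Start: joints at [61.536, 16.404, 90.338, -0, 73.258, -8.594], TCP at [229.389, 634.812, 231.325] pointing down, gripper open.
Joint ranges: [-158.93, 158.93], [-51.34, 127.21], [12.03, 142.37], [-87.48, 267.48], [13.55, 161.25], [-162.69, 162.69]. Speed limits (degrees/s): [159.86, 159.86, 180, 180, 180, 180].

INTERFACE

Orientations are given as [roll, pitch, yaw] about the fixed x, y, z axes, in that order (R = Rz(yaw) Ry(pitch) Rx(roll)).
In Python, from bench import get_state, snapshot, finish_job, hold_point_z gives the robot as it stands.
- The arm moves only by the tool jog_arm, never from a script. Its argument "rows" is a list of rows, each a list of 4 numbers: the shift along the tool's x, y, z as a fraction of full scale, then the turn about the tool's z as a fraction of full scale. In form: [[x, y, z, yaw], ...]. A call has 1 to 20 rows; each row is the pose to reach, as a shift and turn from the pose measured when the call began, along the tool's axes at that moment; what a row does not reach only later rows make up. Full scale, the value 1, is 0.08 m for a shift and 30 degrees for a turn. A row lasts 1/8 s, in which the tool goes at most 62.5 mm and 10.7 degrees, less where a joint would pass 70% of its speed; a pose out of reach is approached as far as the arm can. A call with a number of a shift or a turn outside -1 to 1 is refused whole. A call with a gripper value outside its range is refused whole. "fingers" is the opening, from -1 (shut) to 1 (fully open), set as the call begins (left out, the last holds). The fingers move at their own pace and stop on an object; "squeeze" is the grip in N (left out, the last holds). Time passes only in rows, so rows that repeat a pose let the fingers close. It gives the time, the measured TCP pose, the force and the opening at its end, in the units of the state.
- get_state(): the state, without advancing time (a new reading comes with each control period).
- snapshot(name): name is "scene" or "top"; returns a dict with "frame" (420x560x3 uint8, blue, green, red), "mtx" (3x3 intrinsics, pixels), "k1" (the pictures are not rectified: a ray, as slopes to the right and down, at radius r is drawn at 1 + k1 r^2 times it, then the intrinsics apply), "world_from_camera" (4x4, takes a point from camera to world coordinates). Camera axes: x right, y down, z forward; pixel columns grow to the right and rows downward; lengths in mm; the calibration is good to about 2 mm. A picture is of the moment at which its call begins. There is no depth.
- finish_job(): hands the job in, once; it reports no verdict.
The state is a dict: "t": time; "joints": joint angles; "joint_vel": joint speeds; "tau": joint torques, N m; "tcp_pos": TCP position; "tcp_rot": TCP orientation; "ft_force": force on the tool from outside, world axes, zero at the start; "ft_torque": the same for the moment, N m; "gripper_width": finger opening in mm.
Only numpy, scipy, OpenCV 4.12 (cv2) and the standard library are available. Lean on these libraries where they do the work, as an engineer would, in place of code of your own. Each camera call takes 0.05 s, during which the arm holds its last target.

TASK

Lock the culture-dish carrier down for transport: take the locking pin out of its cradle, push it through the cross hole of the carrier's post until its collar is home against the post, without forcing it, then swing its sprung loop over the top of the post until it snaps fully shut on the far side. Let go of it and leave the bottle and the loose dish where they stand.

Things in the scene. Friction and masses are not known exactly. Their poses are not given: they have to be found in the camera images.
- dock: Carrier dock fixed to the bench: grey base 190 x 150 mm, aluminium plate; a steel post (26 in x, 40 in y) rises to 68 mm above the bench, with a cross hole. Origin on the bench under the middle of the post's slot; z up; pins are pushed towards +x, from the side without dishes. All contact forces of pin on dock, the leaf spring's 15 N included, must stay under 45 N: push with at most 25 N.
- slot_front (a point): Dock point (axes as dock) at hole height, 50 mm above the bench, in the plane of the post's near face, 13 mm before the dock's origin. The hole, 10 wide and 13 tall, runs along x through the post (26 mm). The post is clamped in a slot up to 11 mm to either side (y) of this point: NOT told by any pose, find it by sight or by feel; a pin that misses meets the post's flat face.
- plate_top (a point): Dock point above its origin, on the plate's top, 16 mm above the bench (axes as dock). Two lidded dishes, 57 mm across, 30 mm high over the bench, stand on the plate at x +93, y +34 and -34 mm. Inside the post's hole a bowed brass leaf spring hangs from the ceiling to 1 mm above the hole's axis; the pin's nose lifts it, then it rubs on the pin (drag 2 to 11 N).
- pin: Locking pin, steel, about 160 g. Origin on its axis in the front face of the collar, which stops against the post; home: this point 13 mm before the dock's origin in the dock's x, axis 47 to 50 mm above the bench. +x to the nose, +z to the loop's side, up in the cradle and in use. Lies level, axis 45 mm above the bench. Collar x -12 to 0, 26 wide, z -9 to +13 mm.
- pin_nose (a point): Tip of the pin, 44 mm ahead of pin's origin on its axis; axes as pin. The shaft is 8 mm in diameter for 40 mm, then narrows to 6.8 mm at the blunt tip.
- pin_grip (a point): Middle of the grip block behind the collar, 34 mm behind pin's origin and 4 mm above the axis; axes as pin. The block is light plastic, 14 mm wide in y, 22 mm tall (z -8 to +14), x -12 to -52 mm, overhanging freely from the cradle: pinch it across y.
- loop (a joint): Sprung wire loop on the pin (rad): 0 open (leaning 65 degrees up from the pin's +x), 1.13 shut (level, towards the nose, round the post). Hinge along the pin's y, 6 mm behind its origin, 8 mm above its axis. An over-centre spring holds it open or shut: 3 to 6 N at the cross bar takes it past the middle (0.57), then it snaps on. It clears the post only with the pin within 2.5 mm of home.
- loop_bar (a point): Middle of the loop's cross bar (on its centre line), 40 mm from the hinge. The loop is a U of 5 mm wire, its arms 50 mm apart between centres.
- cradle: White plastic cradle fixed to the bench, foot 84 x 56 mm; two saddles, 36 and 41 mm high (cheeks to 49 mm), carry the pin's collar and shaft. Origin on the bench under the collar; the pin lies along its x axis, nose to +x, and lifts straight up.
- reagent: Bystander: amber bottle, 48 mm across, 110 mm tall; origin at the centre of its foot.
- sample_dish: Bystander: loose lidded dish, 63 mm across, 16 mm tall; origin at the centre of its foot.
Mind the look-alikes: they are no part of the job. What is shaped like the pin but purple or yellow is not meant.

How it is judged:
By the outcome, as a careful person would: the job done as asked, in the order asked, and still so for the second after the job is handed in, with the robot touching nothing.
It also fails if it takes over 72 s, if anything falls off the work surface, if the arm or the gripper's body presses on something with over 40 N, if the wrist force passes 120 N, or if a joint passes its speed limit or range.

## Working session

There is one attempt and no reset: what is moved stays moved. The work goes in short steps, Python scripts to look and compute and a tool call to move; the robot and the scene stay as the last step left them, time stands still between calls to the robot, and variables do not carry over. Pictures are saved under pics/ and viewed, and the job is handed in when it is done.

Besides the shell and the picture viewer there is one more tool, called by a JSON object that holds its "name" and its "arguments", one argument or row to a line. jog_arm: Moves the arm, as the interface text tells. Shift numbers are shares of 0.08 m and turn numbers shares of 30 degrees, none past 1 either way. Its arguments: {"type":"object","properties":{"rows":{"type":"array"},"fingers":{"type":"number"},"squeeze":{"type":"number"}},"required":["rows"]}

```bash
mkdir -p pics; ls; python3 - <<'E'
from bench import *
import cv2,pickle
s=get_state();print(s['t'],s['tcp_pos'],s['tcp_rot'],s['ft_force'],s['gripper_width'],hold_point_z)
d={}
for n in('scene','top'):
    a=snapshot(n);d[n]=a;cv2.imwrite(f'pics/{n}0.png',a['frame']);print(n,a['mtx'],a['k1'],a['world_from_camera'])
pickle.dump(d,open('s0.pkl','wb'))
E
```

```text
pics
0.0 [229.062467   634.23404123 229.91066353] [-1.79865183e+02 -2.10816896e-02  1.60132548e+02] [ 0.12855813 -0.03755265  0.26503969] 85.38670128494282 18.700000000000003
scene [[429.10680936   0.         277.10143048]
 [  0.         429.10680936 211.24409882]
 [  0.           0.           1.        ]] -0.012337181029676196 [[ 3.84877868e-01  7.77133158e-01 -4.97928792e-01  9.80166564e+02]
 [ 9.22864924e-01 -3.32072218e-01  1.95059925e-01 -1.62466126e+02]
 [-1.37607827e-02 -5.34595265e-01 -8.44996179e-01  7.11700055e+02]
 [ 0.00000000e+00  0.00000000e+00  0.00000000e+00  1.00000000e+00]]
top [[488.86231679   0.         277.78646252]
 [  0.         488.86231679 206.71661523]
 [  0.           0.           1.        ]] -0.08842955052751407 [[ 2.76866808e-02 -9.85157226e-01  1.69406872e-01  4.93265961e+02]
 [-9.99615277e-01 -2.70052633e-02  6.32559288e-03  2.95958606e+00]
 [-1.65682635e-03 -1.69516832e-01 -9.85525900e-01  9.20437363e+02]
 [ 0.00000000e+00  0.00000000e+00  0.00000000e+00  1.00000000e+00]]
```

View pics/scene0.png

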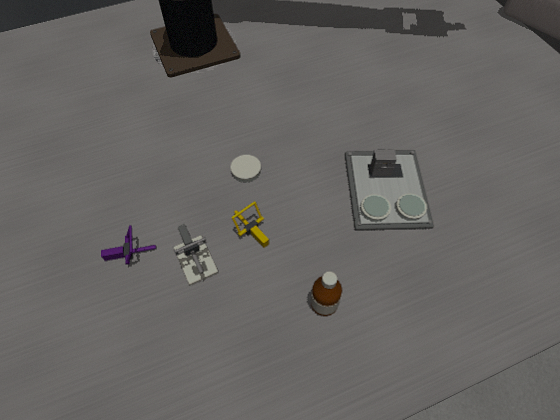

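View pics/top0.png

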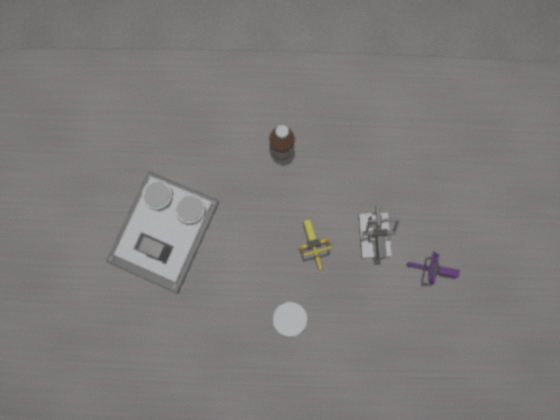

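Scene view: the grey pin sits in the white cradle near (190,245), the dock near (390,185), the bottle near (327,292), the loose dish at (246,168), with yellow and purple decoys beside them. Top view: cradle near (377,235), dock near (163,232), post near (153,247). Zooming in next.

```bash
python3 - <<'E'
import cv2,pickle,numpy as np
d=pickle.load(open('s0.pkl','rb'))
def crop(n,x,y,w,h,k,o):
    f=d[n]['frame'][y:y+h,x:x+w]; f=cv2.convertScaleAbs(f,alpha=1.5)
    cv2.imwrite(o,cv2.resize(f,None,fx=k,fy=k,interpolation=cv2.INTER_CUBIC))
crop('top',340,195,75,75,8,'pics/tp.png')
crop('top',100,165,125,130,4.6,'pics/td.png')
crop('scene',160,210,75,75,8,'pics/sp.png')
crop('scene',335,140,105,95,6,'pics/sd.png')
E
```

```text
(no output)
```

View pics/tp.png

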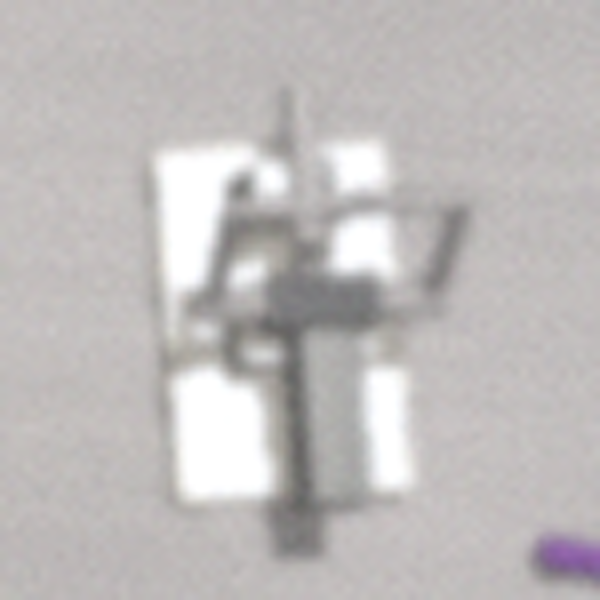

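View pics/td.png

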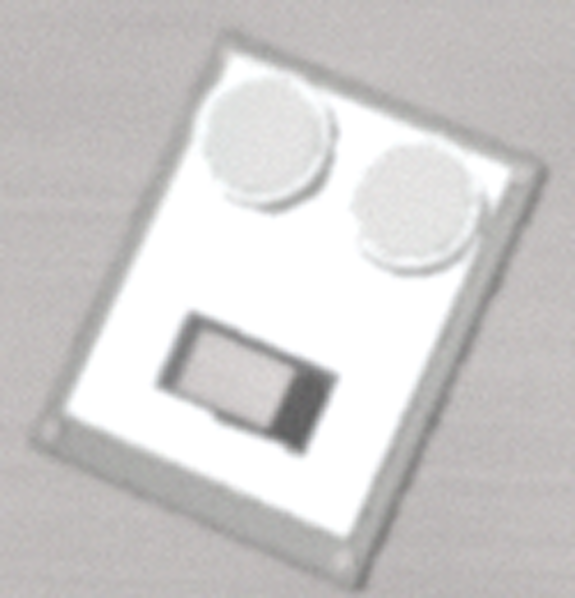

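View pics/sp.png

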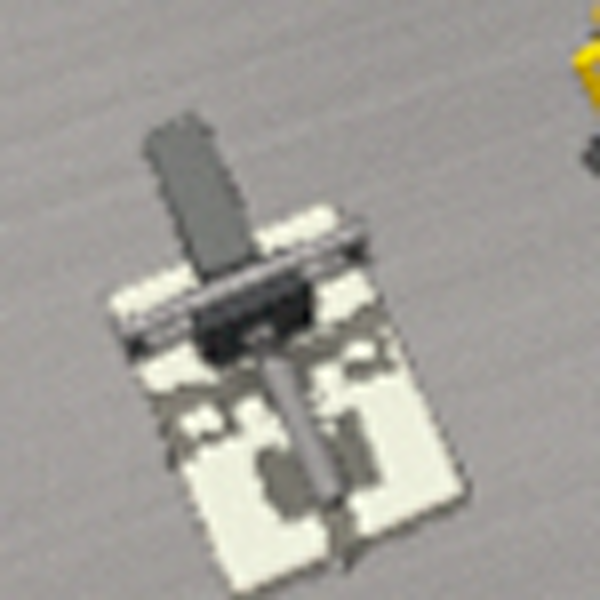

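View pics/sd.png

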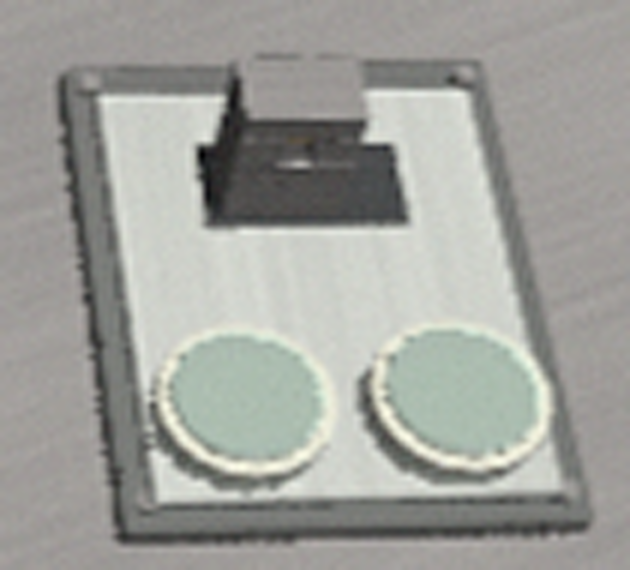

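```bash
cat > h.py <<'E'
import numpy as np,cv2
def ray(c,uv):
    p=cv2.undistortPoints(np.array(uv,float).reshape(-1,1,2),c['mtx'],np.array([c['k1'],0,0,0.]))[:,0]
    W=c['world_from_camera'];d=np.c_[p,np.ones(len(p))]@W[:3,:3].T
    return W[:3,3],d
def plane(c,uv,z):
    o,d=ray(c,uv);return o+d*((z-o[2])/d[:,2:])
def proj(c,P):
    W=c['world_from_camera'];q=(np.atleast_2d(P)-W[:3,3])@W[:3,:3]
    s=q[:,:2]/q[:,2:];r2=(s**2).sum(1,keepdims=True);s=s*(1+c['k1']*r2)
    return s*c['mtx'][0,0]+c['mtx'][:2,2]
def tri(c1,u1,c2,u2):
    o1,d1=ray(c1,u1);o2,d2=ray(c2,u2);out=[]
    for a,b in zip(d1,d2):
        t=np.linalg.lstsq(np.c_[a,-b],o2-o1,rcond=None)[0]
        p,q=o1+a*t[0],o2+b*t[1];out.append(np.r_[(p+q)/2,np.linalg.norm(p-q)])
    return np.array(out)
E
python3 - <<'E'
import pickle;from h import *
np.set_printoptions(precision=1,suppress=True)
from bench import get_state
s=get_state();print(s['t'],s['tcp_pos'],s['tcp_rot'])
d=pickle.load(open('s0.pkl','rb'));T=d['top'];S=d['scene']
td=lambda a:np.array(a,float)/4.6+[100-.4,165-.4]
sd=lambda a:np.array(a,float)/6+[335-.4,140-.4]
tp=lambda a:np.array(a,float)/8+[340-.4,195-.4]
sp=lambda a:np.array(a,float)/8+[160-.4,210-.4]
# dishes: rim ellipse centres
a=plane(T,td([[262,142],[418,207]]),29);b=plane(S,sd([[460,400],[245,402]]),29)
print('dish T',a,'S',b)
for q in(a,b):
    v=q[1]-q[0];v=v[:2]; print('head',np.degrees(np.arctan2(v[1],v[0]))+90,np.linalg.norm(v))
# plate corners
for nm,q in(('T',plane(T,td([[230,55],[515,180],[347,535],[68,412]]),16)),('S',plane(S,sd([[562,490],[157,500],[98,93],[468,93]]),16))):
    print(nm,q)
    for i in range(4):
        v=q[(i+1)%4]-q[i];print(np.degrees(np.arctan2(v[1],v[0])),np.linalg.norm(v))
# post top corners T: far-left.. order ; S
pt=plane(T,td([[203,333],[300,371],[272,430],[175,391]]),68);ps=plane(S,sd([[368,121],[241,121],[245,58],[361,62]]),68)
print('postT',pt,pt.mean(0));print('postS',ps,ps.mean(0))
for q in(pt,ps):
  for i in range(4):
        v=q[(i+1)%4]-q[i];print(np.degrees(np.arctan2(v[1],v[0])),np.linalg.norm(v))
# cradle foot corners (z~?4)
ct=plane(T,tp([[157,150],[388,140],[412,490],[180,500]]),4);cs=plane(S,sp([[236,592],[465,490],[332,208],[112,300]]),4)
print('cr',ct,cs)
for q in(ct,cs):
  for i in range(4):
        v=q[(i+1)%4]-q[i];print(np.degrees(np.arctan2(v[1],v[0])),np.linalg.norm(v))
# pin: grip end T, S; nose T,S
print('grip end top T',plane(T,tp([[297,555],[297,520]]),[59]));print('grip S',plane(S,sp([[172,125],[225,265]]),59))
print('nose T',plane(T,tp([[287,90]]),45),'S',plane(S,sp([[333,500]]),45))
E
```

```text
0.1 [229.1 634.3 230.1] [-179.9   -0.   160.1]
dish T [[661.6 235.7  29. ]
 [636.6 170.4  29. ]] S [[667.2 232.5  29. ]
 [641.3 170.   29. ]]
head -20.906655759409546 69.97521112285679
head -22.508781332497833 67.65109725577503
T [[700.5 255.2  16. ]
 [651.  133.6  16. ]
 [505.  194.   16. ]
 [550.5 311.3  16. ]]
-112.12215452586882 131.32916224866835
157.50918246804437 158.01425309211777
68.81559985499536 125.81790651413456
-20.50776727988183 160.13370096299073
S [[702.7 251.3  16. ]
 [656.1 132.9  16. ]
 [502.8 193.2  16. ]
 [553.4 311.   16. ]]
-111.47646812082112 127.28589343207268
158.51637895244616 164.72141737369623
66.76379267329989 128.25138695923462
-21.806296549721523 160.78568339289168
postT [[579.2 243.3  68. ]
 [565.7 204.8  68. ]
 [542.9 214.1  68. ]
 [556.6 252.6  68. ]] [561.1 228.7  68. ]
postS [[582.6 240.2  68. ]
 [566.7 203.   68. ]
 [544.3 217.3  68. ]
 [560.6 250.9  68. ]] [563.5 227.8  68. ]
-109.1959710286238 40.78518924464564
157.73707026741576 24.629410774123883
70.47836368432334 40.805864507512396
-22.339006783422455 24.39889891760766
-113.22547972052831 40.42038358978895
147.62178432415686 26.533444658674156
64.16302339301878 37.35628219461828
-25.838197857793407 24.519023420089304
cr [[ 642.2 -146.3    4. ]
 [ 646.1 -201.7    4. ]
 [ 563.  -206.7    4. ]
 [ 559.3 -151.9    4. ]] [[ 641.8 -200.7    4. ]
 [ 638.3 -146.1    4. ]
 [ 557.  -152.2    4. ]
 [ 560.3 -206.8    4. ]]
-85.96354087307978 55.47595853034595
-176.57232027061934 83.34032290677305
93.81486491653426 54.935390780626776
3.798992044723505 83.12386776812599
93.72900127130393 54.6941799115339
-175.75316270998934 81.51775839526515
-86.48241410380626 54.68447695029552
4.2384949410105 81.71943944882393
grip end top T [[ 543.9 -168.5   59. ]
 [ 551.6 -168.5   59. ]]
grip S [[ 555.8 -179.5   59. ]
 [ 594.3 -178.5   59. ]]
nose T [[ 650.2 -169.4   45. ]] S [[ 649.3 -173.6   45. ]]
```

```bash
python3 - <<'E'
import pickle;from h import *
np.set_printoptions(precision=1,suppress=True)
d=pickle.load(open('s0.pkl','rb'));T=d['top'];S=d['scene']
tp=lambda a:np.array(a,float)/8+[340-.4,195-.4]
sp=lambda a:np.array(a,float)/8+[160-.4,210-.4]
print('grip T',plane(T,tp([[341,500],[334,335],[324,300],[311,150]]),[59]))
print('grip S rear mid top, front mid top',plane(S,sp([[180,130],[228,268]]),59))
# scene: predicted pin pts for origin guess
h=np.radians(3.9);R=np.array([[np.cos(h),-np.sin(h)],[np.sin(h),np.cos(h)]])
o=np.array([604,-176.3])
for x,z in((-52,59),(-12,59),(-12,58),(0,58),(44,45)):
    for y in ((-7,7) if x<-11 else (-13,13) if x==0 else (0,)):
        P=np.r_[o+R@[x,y],z]
        print(x,y,(proj(T,P)-[339.6,194.6])*8,(proj(S,P)-[159.6,209.6])*8)
E
```

```text
grip T [[ 556.2 -178.3   59. ]
 [ 592.8 -176.9   59. ]
 [ 600.5 -174.7   59. ]
 [ 634.2 -172.    59. ]]
grip S rear mid top, front mid top [[ 557.7 -178.2   59. ]
 [ 595.2 -178.1   59. ]]
-52 -7 [[379.6 517.3]] [[136.  124.9]]
-52 7 [[316.7 520.1]] [[195.6 100.2]]
-12 -7 [[366.2 337. ]] [[197.7 267.3]]
-12 7 [[303.7 339.7]] [[258.6 241.4]]
-12 -7 [[365.2 337.5]] [[198.6 269.5]]
-12 7 [[302.8 340.2]] [[259.5 243.6]]
0 -13 [[387.8 282.8]] [[191.4 325. ]]
0 13 [[272.2 287.7]] [[305.1 276.2]]
44 0 [[303.9 100.6]] [[332.4 493.7]]
```

{"name": "jog_arm", "arguments": {
  "rows": [
    [-0.46,-0.5,0,0],
    [-0.92,-1,0,0],
    [-0.92,-1,0,0]
  ],
  "fingers": 0.0
}}

```text
t: 0.48
tcp_pos: [271.8, 531.1, 229.1]
tcp_rot: [-179.7, -0.0, 159.9]
ft_force: [0.9, 0.3, -1.4]
gripper_width: 42.3
```

{"name": "jog_arm", "arguments": {
  "rows": [
    [-0.46,-0.5,0,0],
    [-0.92,-1,0,0],
    [-0.92,-1,0,0]
  ]
}}

```text
t: 0.85
tcp_pos: [314.3, 429.1, 229.2]
tcp_rot: [-179.7, -0.0, 159.7]
ft_force: [-0.2, 0.3, 0.4]
gripper_width: 43.2
```

{"name": "jog_arm", "arguments": {
  "rows": [
    [-0.46,-0.5,0,0],
    [-0.92,-1,0,0],
    [-0.92,-1,0,0]
  ]
}}

```text
t: 1.23
tcp_pos: [356.6, 327.6, 229.7]
tcp_rot: [-179.7, -0.0, 159.5]
ft_force: [-0.3, 0.6, 0.9]
gripper_width: 42.5
```

{"name": "jog_arm", "arguments": {
  "rows": [
    [-0.46,-0.5,0,0],
    [-0.92,-1,0,0],
    [-0.92,-1,0,0]
  ]
}}

```text
t: 1.6
tcp_pos: [398.9, 226.3, 230.3]
tcp_rot: [-179.8, -0.0, 159.4]
ft_force: [-0.3, 0.4, -0.1]
gripper_width: 43.0
```

{"name": "jog_arm", "arguments": {
  "rows": [
    [-0.46,-0.5,0,0],
    [-0.92,-1,0,0],
    [-0.92,-1,0,0]
  ]
}}

```text
t: 1.98
tcp_pos: [440.8, 125.0, 230.9]
tcp_rot: [-179.8, 0.0, 159.2]
ft_force: [-0.1, -0.4, -0.1]
gripper_width: 42.9
```

{"name": "jog_arm", "arguments": {
  "rows": [
    [-0.46,-0.5,0,0],
    [-0.92,-1,0,0],
    [-0.92,-1,0,0]
  ]
}}

```text
t: 2.35
tcp_pos: [482.3, 24.1, 231.1]
tcp_rot: [-179.9, -0.0, 159.1]
ft_force: [0.5, 0.0, 0.2]
gripper_width: 42.1
```

{"name": "jog_arm", "arguments": {
  "rows": [
    [-0.46,-0.5,0,0],
    [-0.92,-1,0,0],
    [-0.92,-1,0,0]
  ]
}}

```text
t: 2.72
tcp_pos: [523.8, -76.5, 231.2]
tcp_rot: [-179.9, -0.0, 159.0]
ft_force: [-0.6, 0.3, -0.2]
gripper_width: 42.8
```

{"name": "jog_arm", "arguments": {
  "rows": [
    [-0.5,-0.5,0.2,-0.28],
    [-1,-0.98,0.4,-0.56],
    [-1,-0.98,0.6,-0.83],
    [-1,-0.98,0.8,-0.83],
    [-1,-0.98,0.8,-0.83]
  ]
}}

```text
t: 3.35
tcp_pos: [569.4, -175.3, 165.2]
tcp_rot: [179.9, -0.3, -176.0]
ft_force: [-0.4, -0.6, -0.7]
gripper_width: 42.4
```

```bash
python3 - <<'E'
from bench import *
import cv2,pickle
d={}
for n in('scene','top'):
    a=snapshot(n);d[n]=a
pickle.dump(d,open('s1.pkl','wb'))
s=get_state();print(s['tcp_pos'],s['tcp_rot'])
f=d['scene']['frame'][180:300,120:270];cv2.imwrite('pics/s1.png',cv2.resize(cv2.convertScaleAbs(f,alpha=1.5),None,fx=5,fy=5,interpolation=2))
E
```

```text
[ 570.53808196 -176.69764092  167.57013404] [-1.79958803e+02 -4.33425236e-02 -1.76034951e+02]
```

View pics/s1.png

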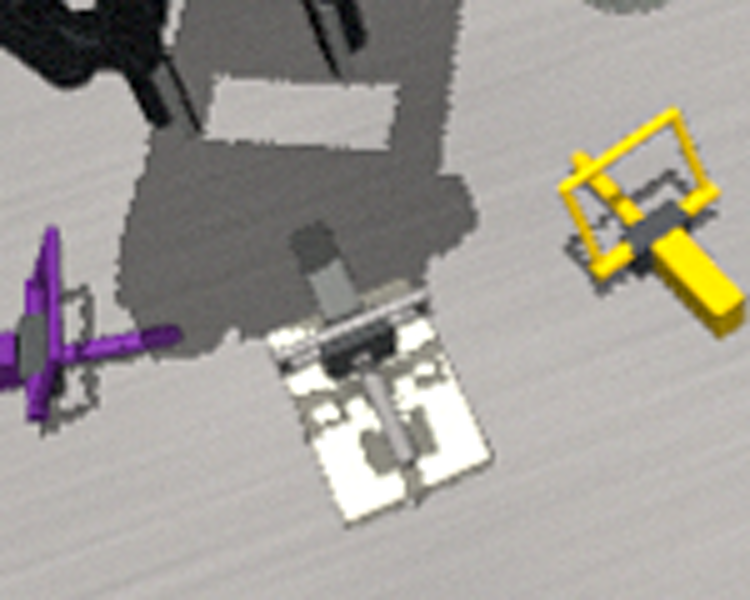

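{"name": "jog_arm", "arguments": {
  "rows": [
    [-0.01,-0.03,0.5,0],
    [-0.02,-0.03,1,0],
    [-0.02,-0.03,1,0]
  ]
}}

```text
t: 3.82
tcp_pos: [570.2, -177.3, 85.0]
tcp_rot: [179.8, -0.4, -176.0]
ft_force: [0.7, -0.2, -0.0]
gripper_width: 43.1
```

```bash
python3 - <<'E'
from bench import *
import cv2,pickle
from h import *
S=pickle.load(open('s1.pkl','rb'))['scene']
print(plane(S,[[156,247]],20))
a=snapshot('scene')
s=get_state();print(s['tcp_pos'],s['tcp_rot'])
f=a['frame'][180:300,120:270];cv2.imwrite('pics/s2.png',cv2.resize(cv2.convertScaleAbs(f,alpha=1.5),None,fx=5,fy=5,interpolation=2))
E
```

```text
[[ 557.01036067 -235.38287517   20.        ]]
[ 571.91047708 -178.30831327   87.53928687] [ 1.79990527e+02 -1.14551529e-01 -1.76037235e+02]
```

View pics/s2.png

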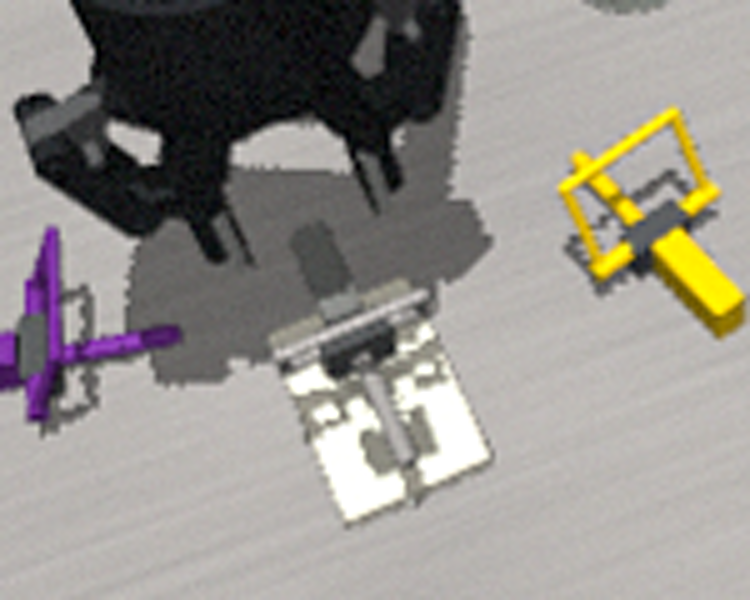

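{"name": "jog_arm", "arguments": {
  "rows": [
    [0,0,0.35,0],
    [0,-0.01,0.7,0],
    [0,-0.01,0.71,0],
    [0,-0.01,0.71,0],
    [0,-0.01,0.71,0]
  ]
}}

```text
t: 4.5
tcp_pos: [573.4, -179.8, 33.1]
tcp_rot: [-179.9, 0.1, -176.0]
ft_force: [0.0, -0.1, -0.0]
gripper_width: 42.7
```

{"name": "jog_arm", "arguments": {
  "rows": [
    [0,0,0,0],
    [0,0,0,0],
    [0,0,0,0],
    [0,0,0,0],
    [0,0,0,0],
    [0,0,0,0]
  ],
  "fingers": -1,
  "squeeze": 70
}}

```text
t: 5.25
tcp_pos: [574.2, -180.0, 34.6]
tcp_rot: [-179.9, 0.2, -176.0]
ft_force: [-1.5, 0.9, 6.1]
gripper_width: 12.3
```

```bash
python3 - <<'E'
from bench import *
for i in range(4):
    s=get_state();print(s['t'],s['tcp_pos'],s['tcp_rot'],s['ft_force'],s['ft_torque'],s['gripper_width']);snapshot('top')
E
```

```text
5.25 [ 574.23952736 -180.03836465   34.64490135] [-1.79850638e+02  1.78547279e-01 -1.76036405e+02] [-1.47560114  0.86184874  6.13903854] [ 0.26159842  0.13346482 -0.02109698] 12.338790937846667
5.3 [ 574.2344743  -180.05398839   34.62069354] [-1.79852226e+02  1.76963750e-01 -1.76036751e+02] [-1.38285705  1.32954405  5.7896268 ] [ 0.1813712   0.12254933 -0.0170069 ] 12.509926653107305
5.35 [ 574.24123846 -180.07085792   34.64187572] [-1.79849943e+02  1.77641205e-01 -1.76038620e+02] [-2.12087092  1.90222583  6.8747691 ] [0.20731314 0.09499858 0.04866281] 12.68563135178877
5.4 [ 574.24931746 -180.04600917   34.65198191] [-1.79849479e+02  1.78691321e-01 -1.76034337e+02] [-1.99411052  0.98952209  6.09033005] [0.21065801 0.13246639 0.03774558] 12.489954495294262
```

{"name": "jog_arm", "arguments": {
  "rows": [
    [0,0,-0.1,0],
    [0,0,-0.3,0],
    [0,0,-0.6,0],
    [0,0,-1,0],
    [0,0,-1,0],
    [0,0,-1,0],
    [0,0,-1,0]
  ]
}}

```text
t: 6.32
tcp_pos: [572.7, -179.3, 112.6]
tcp_rot: [-180.0, -0.0, -176.0]
ft_force: [0.1, -0.5, -1.8]
gripper_width: 12.9
```

```bash
cat > look.py <<'E'
import sys,cv2,pickle
from bench import *
n=sys.argv[1]
d={k:snapshot(k) for k in('scene','top')}
pickle.dump(d,open(n+'.pkl','wb'))
for k,b in zip(('scene','top'),sys.argv[2:]):
    x,y,w,h,z=map(int,b.split(','))
    cv2.imwrite(f'pics/{n}_{k}.png',cv2.resize(cv2.convertScaleAbs(d[k]['frame'][y:y+h,x:x+w],alpha=1.5),None,fx=z,fy=z,interpolation=2))
s=get_state();print(s['t'],s['tcp_pos'],s['tcp_rot'],s['ft_force'],s['ft_torque'],s['gripper_width'])
E
python3 look.py s3 110,160,150,120,5 330,180,100,100,6
```

```text
6.425 [ 573.0785799  -179.46484238  112.95409848] [-1.79933198e+02  3.32702842e-02 -1.76038123e+02] [ 0.58487884 -0.16376845 -2.11488942] [0.04066829 0.08213241 0.04503414] 12.91411540642787
```

View pics/s3_scene.png

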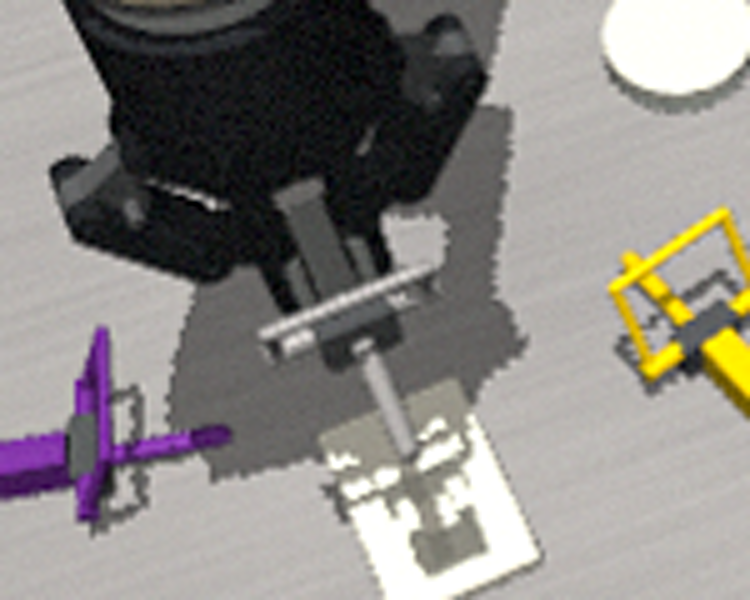

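View pics/s3_top.png

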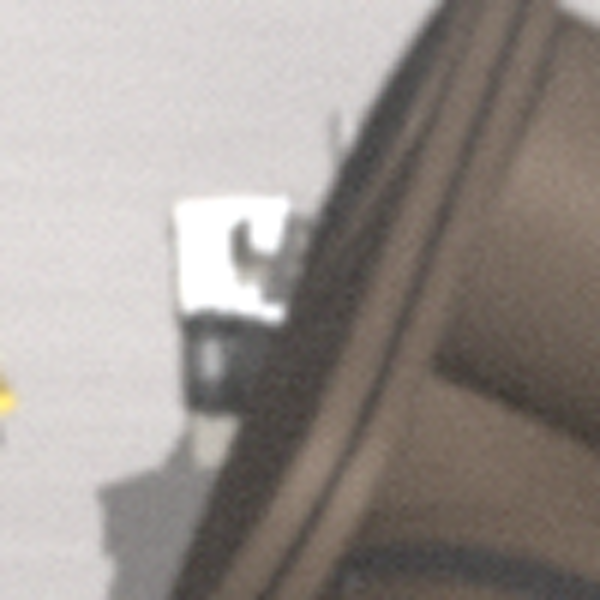

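{"name": "jog_arm", "arguments": {
  "rows": [
    [0.1,0.4,-0.4,0],
    [0.18,0.95,-0.7,0],
    [0.18,0.95,-0.7,0]
  ]
}}

```text
t: 6.8
tcp_pos: [553.9, -102.6, 170.5]
tcp_rot: [-179.9, 0.2, -175.9]
ft_force: [0.0, -0.7, -2.5]
gripper_width: 12.5
```

{"name": "jog_arm", "arguments": {
  "rows": [
    [0.09,0.5,0,0],
    [0.18,1,0,0],
    [0.18,1,0,0]
  ]
}}

```text
t: 7.18
tcp_pos: [532.6, -22.3, 168.8]
tcp_rot: [-179.9, 0.0, -175.7]
ft_force: [0.9, -0.9, -3.0]
gripper_width: 12.5
```

{"name": "jog_arm", "arguments": {
  "rows": [
    [0.09,0.5,0,0],
    [0.18,1,0,0],
    [0.18,1,0,0]
  ]
}}

```text
t: 7.55
tcp_pos: [511.6, 57.2, 167.6]
tcp_rot: [-179.9, -0.1, -175.6]
ft_force: [1.0, 0.1, -2.4]
gripper_width: 12.5
```

{"name": "jog_arm", "arguments": {
  "rows": [
    [0.09,0.5,0,0],
    [0.18,1,0,0],
    [0.18,1,0,0]
  ]
}}

```text
t: 7.92
tcp_pos: [491.0, 136.2, 166.9]
tcp_rot: [-179.9, -0.1, -175.4]
ft_force: [0.5, 0.2, -2.7]
gripper_width: 12.6
```

{"name": "jog_arm", "arguments": {
  "rows": [
    [0.09,0.5,0,0.25],
    [0.18,1,0,0.5],
    [0.18,1,0,0.8],
    [0.18,1,0,0.85],
    [0.18,1,0,0.85]
  ]
}}

```text
t: 8.55
tcp_pos: [471.1, 213.6, 166.6]
tcp_rot: [-179.9, -0.0, 159.1]
ft_force: [0.5, -0.1, -2.7]
gripper_width: 12.7
```

{"name": "jog_arm", "arguments": {
  "rows": [
    [0.2,0.3,0.2,0.03],
    [0.42,0.6,0.5,0.03],
    [0.42,0.6,0.94,0.03],
    [0.42,0.6,0.94,0.03],
    [0.42,0.6,0.94,0.03],
    [0.42,0.6,0.94,0.03]
  ]
}}

```text
t: 9.3
tcp_pos: [458.4, 270.3, 93.4]
tcp_rot: [180.0, 0.1, 158.1]
ft_force: [0.5, -0.2, -1.4]
gripper_width: 12.6
```

```bash
python3 look.py s4 320,90,140,110,5 70,160,160,150,4
```

```text
9.4 [457.91256501 270.35996844  92.96594388] [-1.79975780e+02  8.54804363e-02  1.58140580e+02] [ 0.30635624 -0.20750214 -2.9454668 ] [ 0.03192174  0.06080367 -0.02014949] 12.323345400109593
```

View pics/s4_scene.png

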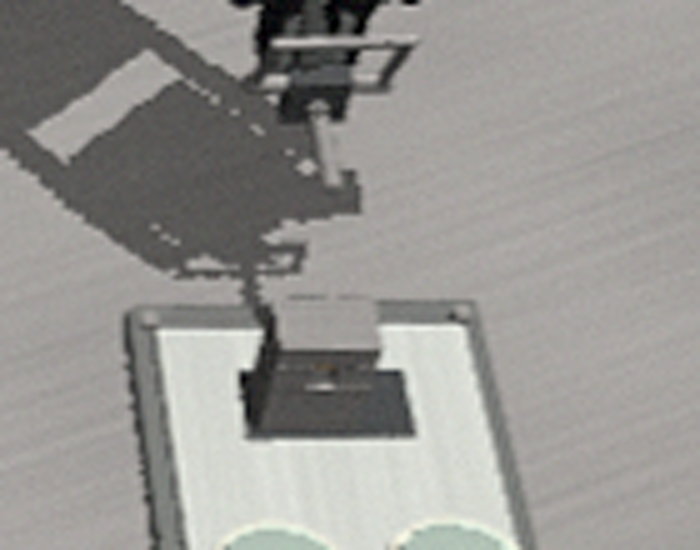

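View pics/s4_top.png

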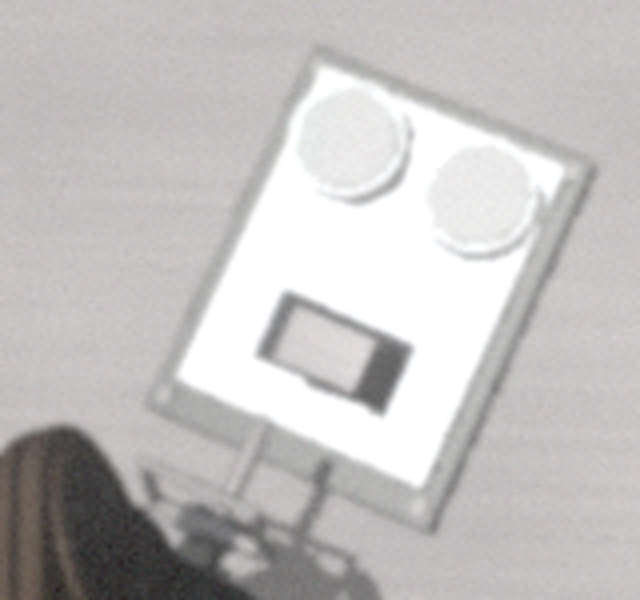

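```bash
python3 - <<'E'
import pickle,cv2
d=pickle.load(open('s4.pkl','rb'))
def c(k,x,y,w,h,z,g,n):
    f=d[k]['frame'][y:y+h,x:x+w];cv2.imwrite(n,cv2.resize(cv2.convertScaleAbs(f,alpha=g),None,fx=z,fy=z,interpolation=cv2.INTER_CUBIC))
c('scene',355,95,60,85,7,1.7,'pics/a.png')
c('top',110,215,75,80,7,1.2,'pics/b.png')
E
```

```text
(no output)
```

View pics/a.png

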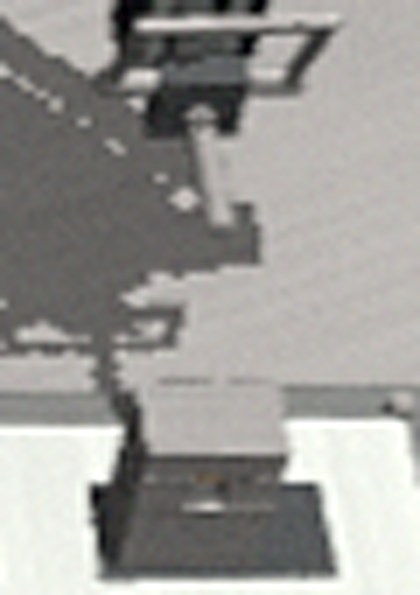

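View pics/b.png

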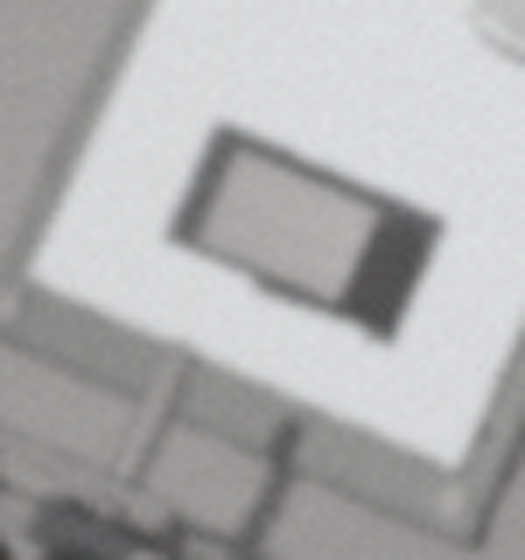

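```bash
python3 - <<'E'
import pickle;from h import *
np.set_printoptions(precision=1,suppress=True)
d=pickle.load(open('s4.pkl','rb'));T=d['top'];S=d['scene']
a=lambda p:np.array(p,float)/7+[355-.43,95-.43]
b=lambda p:np.array(p,float)/7+[110-.43,215-.43]
h=np.radians(-21.86);ex=np.array([np.cos(h),np.sin(h)]);ey=np.array([-ex[1],ex[0]])
tcp=np.array([457.9,270.4])
L=lambda P:np.c_[(P[:,:2]-tcp)@ex,(P[:,:2]-tcp)@ey]
print('nose,base z103 T',L(plane(T,b([[183,352],[130,475]]),103.3)),'S',L(plane(S,a([[223,222],[203,130]]),103.3)))
print('tri nose',tri(T,b([[183,352]]),S,a([[223,222]])))
print('post T',L(plane(T,b([[235,148],[386,208],[342,302],[194,237]]),68)))
print('post S',L(plane(S,a([[290,455],[137,457],[143,388],[283,388]]),68)))
print('pocket T z16',L(plane(T,b([[222,122],[442,220],[390,340],[170,235]]),16)))
for P in([76,0,103.3],[32,0,103.3]):
    w=np.r_[tcp+P[0]*ex+P[1]*ey,P[2]];print(P,(proj(T,w)-b([0,0]))*7,(proj(S,w)-a([0,0]))*7)
E
```

```text
nose,base z103 T [[75.3  1.4]
 [43.7  0.4]] S [[73.3  1.2]
 [38.5  0.8]]
tri nose [[528.1 242.9 105.6   0.3]]
post T [[124.2  22. ]
 [126.  -19.8]
 [100.3 -19.8]
 [ 99.8  21.7]]
post S [[126.5  18.6]
 [126.2 -23.2]
 [101.8 -18.3]
 [102.7  20.5]]
pocket T z16 [[128.6  43.9]
 [128.7 -21.9]
 [ 94.4 -22.8]
 [ 95.7  43.5]]
[76, 0, 103.3] [[189.6 351.6]] [[220.1 229.3]]
[32, 0, 103.3] [[110.3 520.9]] [[196.6 113.3]]
```

{"name": "jog_arm", "arguments": {
  "rows": [
    [0,-0.01,0.3,0],
    [0,-0.01,0.67,0],
    [-0.1,-0.01,0.67,0],
    [-0.19,-0.01,0.67,0],
    [-0.19,-0.01,0.67,0],
    [-0.19,-0.01,0.67,0],
    [-0.19,-0.01,0.67,0]
  ]
}}

```text
t: 10.28
tcp_pos: [471.8, 264.0, 39.8]
tcp_rot: [-180.0, 0.1, 158.1]
ft_force: [0.6, 0.3, -3.0]
gripper_width: 12.8
```

```bash
python3 look.py s5 355,100,60,80,7 110,215,75,80,7
```

```text
10.375 [471.64408054 263.99738754  39.53986423] [-1.79981516e+02  8.86703798e-02  1.58150210e+02] [ 0.43732897 -0.94013703 -2.13963788] [0.07433517 0.04098061 0.06639323] 12.608144909960194
```

View pics/s5_scene.png

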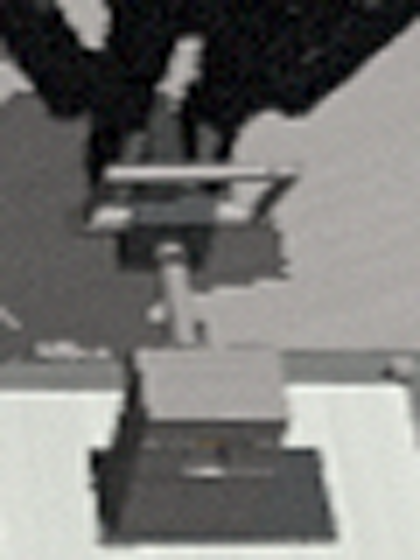

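View pics/s5_top.png

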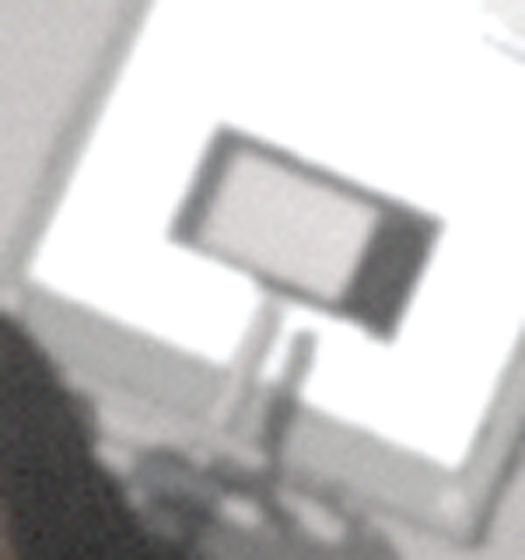

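```bash
python3 - <<'E'
import pickle;from h import *
np.set_printoptions(precision=1,suppress=True)
d=pickle.load(open('s5.pkl','rb'));T=d['top'];S=d['scene']
a=lambda p:np.array(p,float)/7+[355-.43,100-.43]
b=lambda p:np.array(p,float)/7+[110-.43,215-.43]
h=np.radians(-21.85);ex=np.array([np.cos(h),np.sin(h)]);ey=np.array([-ex[1],ex[0]])
tcp=np.array([471.6,264.])
L=lambda P:np.c_[(P[:,:2]-tcp)@ex,(P[:,:2]-tcp)@ey]
print('shaft T',L(plane(T,b([[225,420],[248,362],[272,300]]),50)),'S',L(plane(S,a([[172,260],[179,300],[185,338]]),50)))
print('post T',L(plane(T,b([[235,148],[386,208],[342,302],[194,237]]),68)))
print('post S',L(plane(S,a([[289,424],[137,422],[136,350],[281,352]]),68)))
print('hole S z50 far exit',L(plane(S,a([[205,470],[208,445]]),50)))
print('pred')
for P in([76,0,50],[32,0,50],[99,0,68],[125,0,68],[99,20,68],[99,-20,68],[125,20,68],[125,-20,68]):
    w=np.r_[tcp+P[0]*ex+P[1]*ey,P[2]];print(P,(proj(T,w)-b([0,0]))*7,(proj(S,w)-a([0,0]))*7)
E
```

```text
shaft T [[45.3  0.2]
 [60.9  1.2]
 [77.7  2.3]] S [[36.4  1.1]
 [51.8  0.9]
 [66.2  0.6]]
post T [[109.1  22.8]
 [110.9 -19. ]
 [ 85.2 -19. ]
 [ 84.7  22.5]]
post S [[112.8  18.9]
 [111.1 -22.4]
 [ 85.6 -19.2]
 [ 87.3  20.9]]
hole S z50 far exit [[114.1  -0.7]
 [105.3   1.4]]
pred
[76, 0, 50] [[277.4 309.7]] [[187.8 364.4]]
[32, 0, 50] [[203.3 468.4]] [[166.1 248.6]]
[99, 0, 68] [[298.1 221. ]] [[212.3 386.1]]
[125, 0, 68] [[342.5 126.6]] [[226.5 460.4]]
[99, 20, 68] [[227.4 189.2]] [[284.8 384.8]]
[99, -20, 68] [[369.3 252.9]] [[139.8 387.5]]
[125, 20, 68] [[271.9  95.2]] [[300.2 459. ]]
[125, -20, 68] [[413.5 158.2]] [[152.8 461.8]]
```

{"name": "jog_arm", "arguments": {
  "rows": [
    [-0.03,0,0.01,0],
    [-0.06,0,0.01,0],
    [-0.09,0,0.01,0],
    [-0.12,0,0.01,0],
    [-0.14,0,0.01,0],
    [-0.15,0,0.01,0]
  ]
}}

```text
t: 11.12
tcp_pos: [482.9, 259.5, 38.8]
tcp_rot: [-180.0, 0.1, 158.1]
ft_force: [0.7, -0.8, -2.6]
gripper_width: 12.6
```

{"name": "jog_arm", "arguments": {
  "rows": [
    [-0.02,0,0,0],
    [-0.04,0,0,0],
    [-0.05,0,0,0],
    [-0.05,0,0,0]
  ]
}}

```text
t: 11.62
tcp_pos: [486.6, 258.0, 38.7]
tcp_rot: [-180.0, 0.1, 158.1]
ft_force: [0.2, -0.5, -3.7]
gripper_width: 12.6
```

{"name": "jog_arm", "arguments": {
  "rows": [
    [-0.02,0,0,0],
    [-0.04,0,0,0],
    [-0.06,0,0,0],
    [-0.06,0,0,0]
  ]
}}

```text
t: 12.12
tcp_pos: [490.7, 255.9, 38.1]
tcp_rot: [-179.9, 0.0, 158.1]
ft_force: [0.3, -0.5, -5.6]
gripper_width: 12.6
```

{"name": "jog_arm", "arguments": {
  "rows": [
    [-0.03,0,0,0],
    [-0.06,0,0,0],
    [-0.09,0,0,0],
    [-0.1,0,0,0],
    [-0.1,0,0,0]
  ]
}}

```text
t: 12.75
tcp_pos: [498.1, 252.8, 38.0]
tcp_rot: [-179.9, 0.0, 158.1]
ft_force: [-0.3, 0.7, -6.6]
gripper_width: 12.7
```

```bash
python3 look.py s6 355,100,60,80,7 110,215,75,80,7
```

```text
12.85 [498.03349949 252.81085716  37.97023913] [-1.79916603e+02  3.20883831e-02  1.58131541e+02] [-0.83500226 -0.89193511 -5.2635754 ] [ 0.10815031  0.46132698 -0.02540732] 12.681808158374551
```

View pics/s6_scene.png

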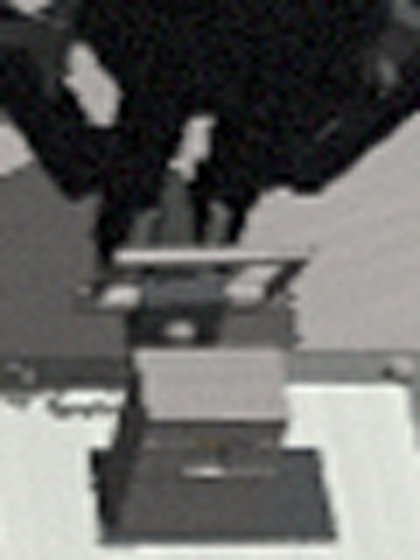

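View pics/s6_top.png

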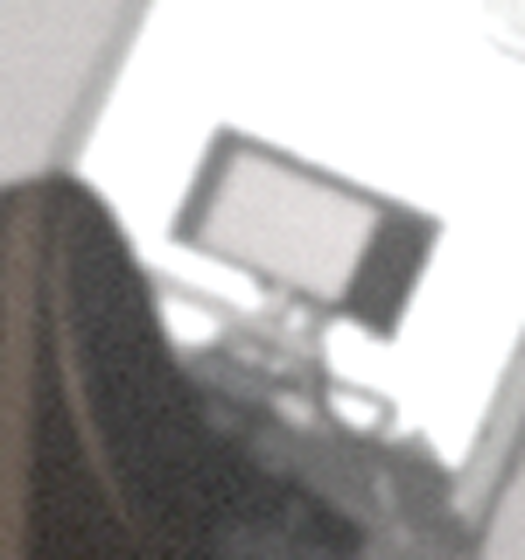

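The shaft is in the post in both views and side forces are negligible, so I'll keep pushing gently.

{"name": "jog_arm", "arguments": {
  "rows": [
    [-0.04,0,0,0],
    [-0.08,0,0,0],
    [-0.11,0,0,0],
    [-0.13,0,0,0],
    [-0.13,0,0,0]
  ]
}}

```text
t: 13.48
tcp_pos: [508.0, 248.7, 37.9]
tcp_rot: [-179.9, 0.1, 158.1]
ft_force: [-0.5, 0.4, -6.9]
gripper_width: 12.9
```

{"name": "jog_arm", "arguments": {
  "rows": [
    [-0.03,0,0,0],
    [-0.06,0,0,0],
    [-0.08,0,0,0],
    [-0.08,0,0,0]
  ]
}}

```text
t: 13.98
tcp_pos: [514.2, 246.2, 37.9]
tcp_rot: [-179.9, 0.1, 158.1]
ft_force: [-0.5, 0.6, -7.5]
gripper_width: 12.4
```

{"name": "jog_arm", "arguments": {
  "rows": [
    [-0.02,0,0,0],
    [-0.04,0,0,0],
    [-0.05,0,0,0],
    [-0.05,0,0,0]
  ]
}}

```text
t: 14.48
tcp_pos: [518.0, 244.7, 37.8]
tcp_rot: [-179.9, 0.1, 158.1]
ft_force: [-1.7, 1.4, -7.1]
gripper_width: 12.5
```

```bash
python3 look.py s7 355,100,60,80,7 110,215,75,80,7
```

```text
14.575 [518.01614559 244.71282295  37.81654926] [-1.79924886e+02  1.15082680e-01  1.58136244e+02] [-1.84701076  0.79778225 -7.35220776] [0.31559193 0.45575015 0.00108143] 13.023702673874801
```

View pics/s7_scene.png

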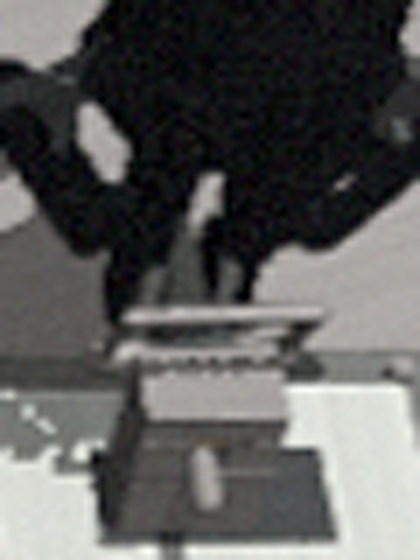

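View pics/s7_top.png

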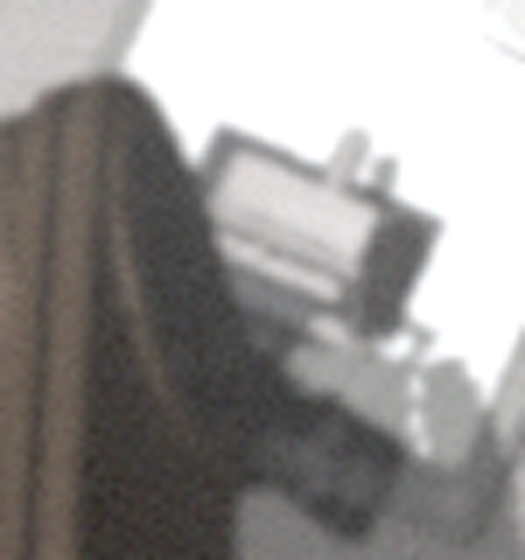

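Nose protrudes on the far side (scene ≈(205,480), top ≈(350,150)); collar nearly home. Small pushes now.

{"name": "jog_arm", "arguments": {
  "rows": [
    [-0.015,0,0,0],
    [-0.03,0,0,0],
    [-0.03,0,0,0]
  ]
}}

```text
t: 14.95
tcp_pos: [518.9, 244.3, 37.8]
tcp_rot: [-179.9, -0.1, 158.1]
ft_force: [-6.5, 2.9, -3.0]
gripper_width: 13.0
```

{"name": "jog_arm", "arguments": {
  "rows": [
    [-0.02,0,0,0],
    [-0.035,0,0,0],
    [-0.035,0,0,0],
    [-0.035,0,0,0]
  ]
}}

```text
t: 15.45
tcp_pos: [518.8, 244.3, 37.9]
tcp_rot: [-179.8, -0.5, 158.1]
ft_force: [-10.3, 4.5, -0.8]
gripper_width: 12.6
```

```bash
python3 look.py s8 355,100,60,80,7 110,215,75,80,7
```

```text
15.55 [518.80023052 244.29464716  37.84987131] [-179.77720261   -0.45275243  158.13233716] [-9.94727266  3.85750596 -0.06583678] [0.74799231 1.58456189 0.02923084] 12.447040016827561
```

View pics/s8_scene.png

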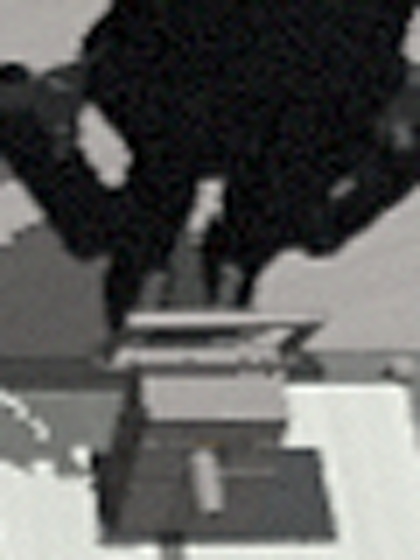

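View pics/s8_top.png

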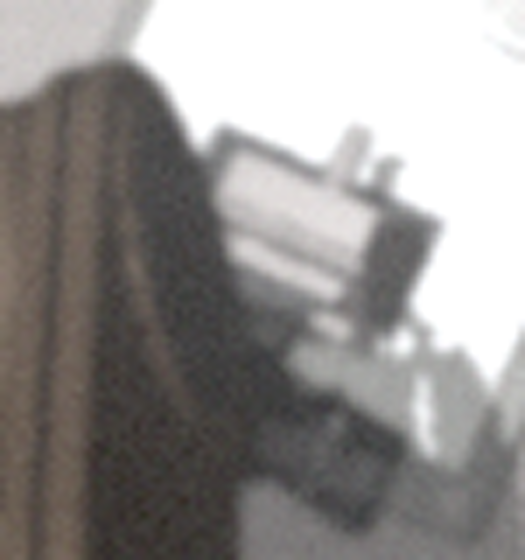

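```bash
python3 - <<'E'
import pickle;from h import *
np.set_printoptions(precision=1,suppress=True)
d=pickle.load(open('s8.pkl','rb'));T=d['top'];S=d['scene']
a=lambda p:np.array(p,float)/7+[355-.43,100-.43]
b=lambda p:np.array(p,float)/7+[110-.43,215-.43]
h=np.radians(-21.85);ex=np.array([np.cos(h),np.sin(h)]);ey=np.array([-ex[1],ex[0]])
tcp=np.array([518.8,244.3])
L=lambda P:np.c_[(P[:,:2]-tcp)@ex,(P[:,:2]-tcp)@ey]
print('tip T',L(plane(T,b([[359,126]]),48)),'S',L(plane(S,a([[212,514]]),48)))
print('post T',L(plane(T,b([[235,148],[386,208],[342,302],[194,237]]),68)))
print('post S',L(plane(S,a([[289,424],[137,422],[136,350],[281,352]]),68)))
# collar front-top edge in T (z 61) and loop bar at z~93
print('bar S z92',L(plane(S,a([[130,322],[322,316]]),92)))
E
```

```text
tip T [[75.9  2.3]] S [[76.8  0.3]]
post T [[ 58.   23.5]
 [ 59.7 -18.3]
 [ 34.  -18.3]
 [ 33.6  23.2]]
post S [[ 61.7  19.6]
 [ 60.  -21.7]
 [ 34.4 -18.5]
 [ 36.1  21.6]]
bar S z92 [[ 44.9 -25.8]
 [ 44.1  26.1]]
```

{"name": "jog_arm", "arguments": {
  "rows": [
    [-0.03,0,0,0],
    [-0.05,0,0,0],
    [-0.055,0,0,0],
    [-0.055,0,0,0]
  ]
}}

```text
t: 16.05
tcp_pos: [518.7, 244.3, 38.1]
tcp_rot: [-179.6, -1.0, 158.1]
ft_force: [-15.3, 5.2, 3.4]
gripper_width: 13.0
```

Held firm at about 16 N, above the largest spring drag, so the collar is seated. Relaxing, then opening.

{"name": "jog_arm", "arguments": {
  "rows": [
    [0,0,0,0],
    [0,0,0,0]
  ]
}}

```text
t: 16.3
tcp_pos: [518.6, 244.6, 38.5]
tcp_rot: [-179.6, -1.1, 158.1]
ft_force: [-3.9, 1.3, -2.3]
gripper_width: 12.7
```

{"name": "jog_arm", "arguments": {
  "rows": [
    [0,0,0,0],
    [0,0,0,0],
    [0,0,0,0],
    [0,0,0,0],
    [0,0,0,0]
  ],
  "fingers": 0.0
}}

```text
t: 16.92
tcp_pos: [518.8, 244.5, 38.6]
tcp_rot: [-179.6, -1.0, 158.1]
ft_force: [0.0, -0.4, 0.2]
gripper_width: 42.5
```

```bash
python3 look.py s9 355,100,60,80,7 110,215,75,80,7
```

```text
17.025 [518.61220955 244.50991102  38.44041408] [-179.63999125   -1.06017124  158.12110989] [-0.37337007  0.12109033 -0.06685163] [ 0.0119696  -0.02763959 -0.01862249] 42.63034933522466
```

View pics/s9_scene.png

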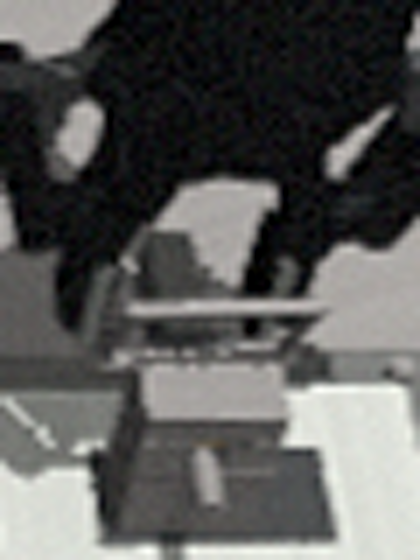

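{"name": "jog_arm", "arguments": {
  "rows": [
    [0,0,-0.3,0],
    [0,0,-0.7,0],
    [0,0,-1,0],
    [0,0,-1,0]
  ]
}}

```text
t: 17.52
tcp_pos: [521.8, 244.9, 120.8]
tcp_rot: [-179.8, -0.8, 158.1]
ft_force: [0.2, -0.2, -0.3]
gripper_width: 42.3
```

{"name": "jog_arm", "arguments": {
  "rows": [
    [0.4,0,0,0],
    [0.9,0,0,0],
    [0.9,0,0,0]
  ],
  "fingers": -1
}}

```text
t: 17.9
tcp_pos: [451.8, 272.0, 119.6]
tcp_rot: [-179.7, -1.0, 158.3]
ft_force: [-0.1, 0.2, 0.2]
gripper_width: -0.1
```

```bash
python3 look.py s10 355,100,60,80,7 110,215,75,80,7
```

```text
18.0 [454.54525068 271.59225113 120.75629851] [-179.76293851   -0.85689429  158.17116565] [ 0.6819809  -0.14088641  1.03578141] [-0.02553831 -0.04978161  0.01414293] 0.13052599173694562
```

View pics/s10_scene.png

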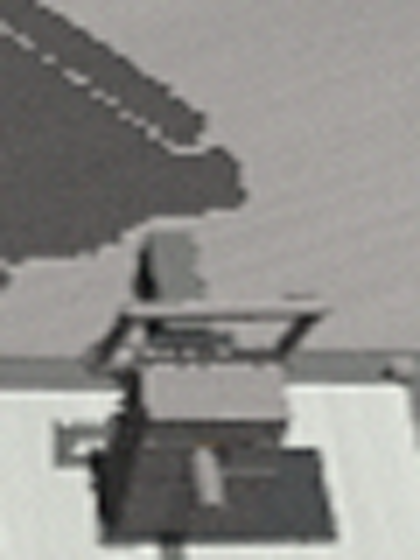

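View pics/s10_top.png

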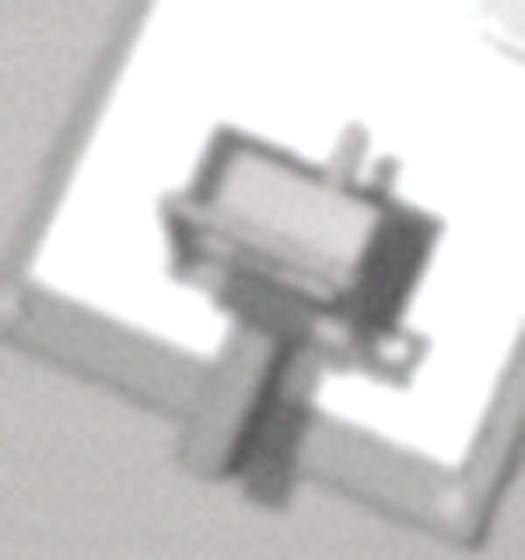

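```bash
python3 - <<'E'
import pickle,cv2;from h import *
np.set_printoptions(precision=1,suppress=True)
d=pickle.load(open('s10.pkl','rb'));T=d['top'];S=d['scene']
a=lambda p:np.array(p,float)/7+[355-.43,100-.43]
b=lambda p:np.array(p,float)/7+[110-.43,215-.43]
h=np.radians(-21.85);ex=np.array([np.cos(h),np.sin(h)]);ey=np.array([-ex[1],ex[0]])
tcp=np.array([518.8,244.3])
L=lambda P:np.c_[(P[:,:2]-tcp)@ex,(P[:,:2]-tcp)@ey,P[:,2:]]
print('tip T',L(plane(T,b([[358,123]]),48)),'S',L(plane(S,a([[212,508]]),48)))
print('tri bar end',L(tri(T,b([[168,205]]),S,a([[325,306]]))))
print('bar S z92',L(plane(S,a([[128,309],[325,307]]),92)),L(plane(S,a([[128,309],[325,307]]),94)))
print('grip rear T z61',L(plane(T,b([[205,475],[232,345]]),61)), 'S',L(plane(S,a([[165,232],[180,300]]),61)))
f=d['scene']['frame'][135:185,360:405];cv2.imwrite('pics/z.png',cv2.resize(cv2.convertScaleAbs(f,alpha=2.2),None,fx=13,fy=11,interpolation=2))
E
```

```text
tip T [[76.5  2.9 48. ]] S [[74.7  0.6 48. ]]
tri bar end [[39.  27.1 90.   2.2]]
bar S z92 [[ 40.3 -25.7  92. ]
 [ 40.9  27.5  92. ]] [[ 42.  -26.3  94. ]
 [ 42.6  26.7  94. ]]
grip rear T z61 [[-19.4  -3.3  61. ]
 [ 12.7   4.5  61. ]] S [[-15.6  -2.1  61. ]
 [ 10.3  -1.5  61. ]]
```

View pics/z.png

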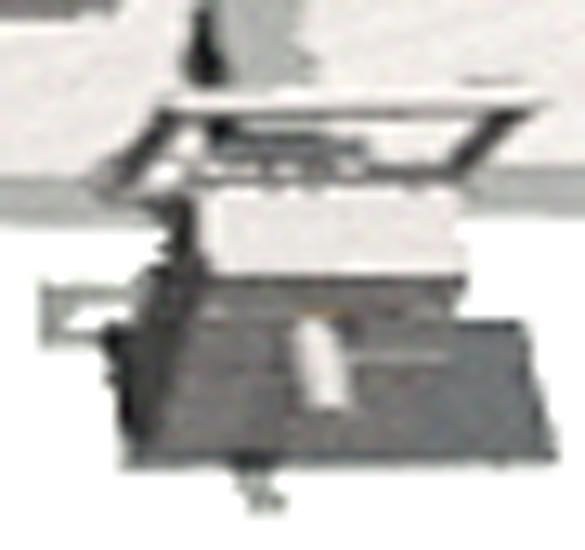

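{"name": "jog_arm", "arguments": {
  "rows": [
    [-0.4,0,0.1,0],
    [-0.9,-0.01,0.2,0],
    [-0.98,-0.01,0.45,0],
    [-0.98,-0.01,0.45,0],
    [-0.98,-0.01,0.45,0],
    [-0.98,-0.01,0.45,0]
  ]
}}

```text
t: 18.75
tcp_pos: [526.2, 242.3, 84.2]
tcp_rot: [-179.8, -0.8, 158.2]
ft_force: [0.6, -0.9, -0.5]
gripper_width: -0.2
```

```bash
python3 look.py s11 355,100,60,80,7 110,215,75,80,7
```

```text
18.85 [526.37585595 242.27928209  84.3705523 ] [-179.80471823   -0.80104079  158.22208691] [0.66454405 0.66485246 0.00086327] [-0.0131348  -0.03870603 -0.00342366] 0.11331943721932684
```

View pics/s11_scene.png

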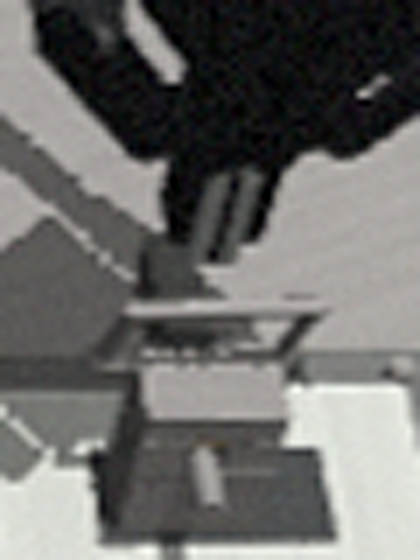

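{"name": "jog_arm", "arguments": {
  "rows": [
    [-0.1,0,0,0],
    [-0.18,0,0,0],
    [-0.22,0,0,0],
    [-0.25,0,0.02,0],
    [-0.28,0,0.035,0],
    [-0.31,0,0.05,0],
    [-0.31,0,0.05,0]
  ]
}}

```text
t: 19.73
tcp_pos: [549.0, 233.2, 79.8]
tcp_rot: [-179.8, -0.9, 158.2]
ft_force: [-2.8, 0.6, 1.4]
gripper_width: -0.0
```

```bash
python3 look.py s12 355,100,60,80,7 110,215,75,80,7
```

```text
19.825 [548.97817917 233.18734534  79.82578829] [-179.78836566   -0.84709465  158.22422621] [-2.20196849  0.87733574  1.74844686] [ 0.16181679  0.36293276 -0.01869353] 0.01410988530650016
```

View pics/s12_scene.png

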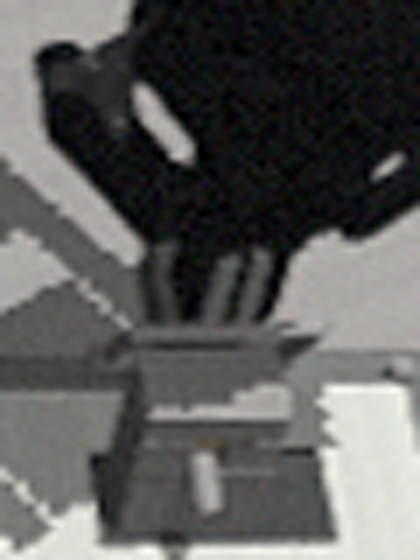

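{"name": "jog_arm", "arguments": {
  "rows": [
    [-0.03,0,0.02,0],
    [-0.06,0,0.04,0],
    [-0.09,0,0.06,0],
    [-0.12,0,0.08,0],
    [-0.15,0,0.085,0],
    [-0.15,0,0.085,0]
  ]
}}

```text
t: 20.58
tcp_pos: [558.9, 228.7, 71.6]
tcp_rot: [-179.7, -1.0, 158.2]
ft_force: [-2.7, 2.3, -1.6]
gripper_width: -0.1
```

```bash
python3 look.py s13 355,100,60,80,7 110,215,75,80,7
```

```text
20.675 [558.80567891 228.79891048  71.80812825] [-179.71734281   -1.00173521  158.22160822] [-4.44382858  2.61982329 -3.40263179] [0.41424747 0.72142817 0.0328319 ] 0.08036981876704546
```

View pics/s13_scene.png

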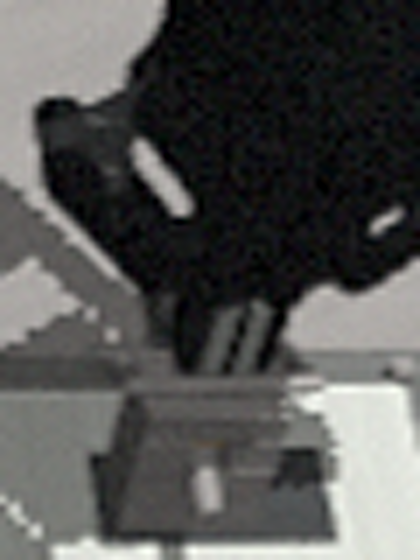

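{"name": "jog_arm", "arguments": {
  "rows": [
    [-0.03,0,0,0],
    [-0.06,0,0,0],
    [-0.09,0,0,0],
    [-0.09,0,0,0]
  ]
}}

```text
t: 21.18
tcp_pos: [561.3, 226.9, 68.7]
tcp_rot: [-179.5, -1.6, 158.2]
ft_force: [-7.6, 6.1, -5.9]
gripper_width: -0.2
```

```bash
python3 look.py s14 355,100,60,80,7 110,215,75,80,7
```

```text
21.275 [561.30186439 226.90586068  68.71404234] [-179.54235386   -1.5531127   158.19895538] [-6.8791087   4.87749629 -6.48271043] [ 0.85037783  1.23055365 -0.01841463] 0.057845406749847395
```

View pics/s14_scene.png

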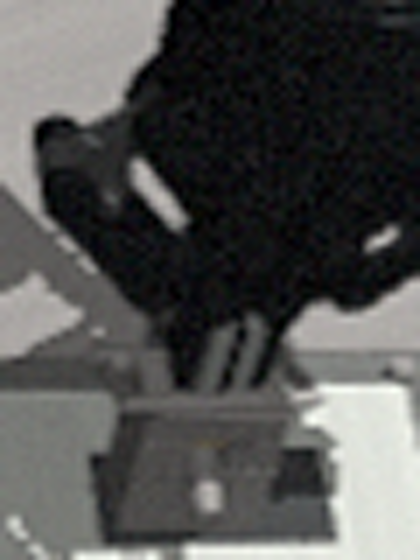

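{"name": "jog_arm", "arguments": {
  "rows": [
    [-0.04,0,-0.02,0],
    [-0.07,0,-0.035,0],
    [-0.09,0,-0.04,0],
    [-0.1,0,-0.04,0],
    [-0.1,0,-0.04,0]
  ]
}}

```text
t: 21.9
tcp_pos: [561.7, 226.3, 68.3]
tcp_rot: [-179.3, -2.6, 158.2]
ft_force: [-13.8, 8.5, -2.6]
gripper_width: 0.0
```

```bash
python3 look.py s15 355,100,60,80,7 110,215,75,80,7
```

```text
22.0 [561.70396303 226.28547354  68.32128772] [-179.32689366   -2.54406549  158.16208671] [-14.97849946   9.08520441  -3.02252976] [ 1.53977542  2.3330456  -0.02677842] -0.022143775239591035
```

View pics/s15_scene.png

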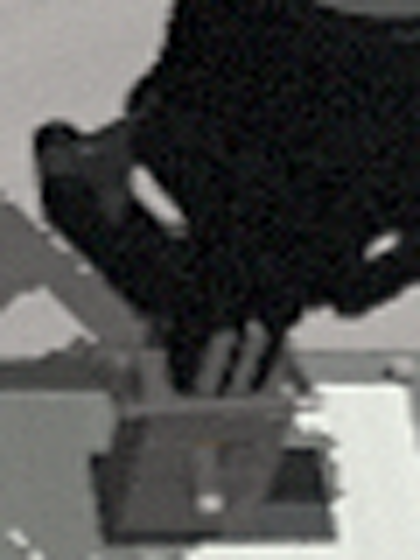

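View pics/s15_top.png

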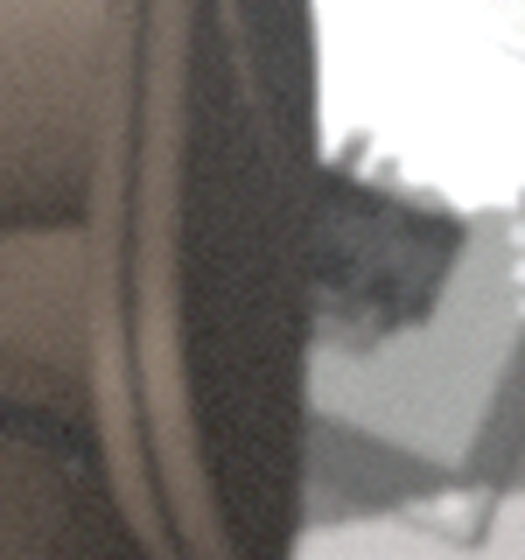

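{"name": "jog_arm", "arguments": {
  "rows": [
    [0.05,0,-0.02,0],
    [0.15,0,-0.1,0],
    [0.2,0,-0.35,0],
    [0.2,0,-0.5,0],
    [0.2,0,-0.5,0]
  ]
}}

```text
t: 22.62
tcp_pos: [550.8, 232.1, 112.0]
tcp_rot: [-179.5, -2.3, 158.2]
ft_force: [-0.3, -0.2, -0.3]
gripper_width: 0.1
```

```bash
python3 look.py s16 355,100,60,80,7 110,215,75,80,7
```

```text
22.725 [549.11803386 231.83971808 109.54186725] [-179.35989887   -2.48571064  158.14157527] [-0.06936765 -1.14019451  0.29981998] [ 0.04477108 -0.01595126  0.0132177 ] -0.36872422532401594
```

View pics/s16_scene.png

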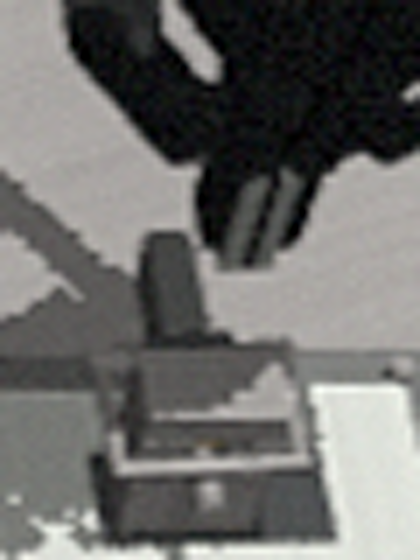

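```bash
python3 - <<'E'
import pickle,cv2;from h import *
np.set_printoptions(precision=1,suppress=True)
d=pickle.load(open('s16.pkl','rb'));T=d['top'];S=d['scene']
a=lambda p:np.array(p,float)/7+[355-.43,100-.43]
h=np.radians(-21.85);ex=np.array([np.cos(h),np.sin(h)]);ey=np.array([-ex[1],ex[0]])
tcp=np.array([518.8,244.3])
L=lambda P:np.c_[(P[:,:2]-tcp)@ex,(P[:,:2]-tcp)@ey,P[:,2:]]
for z in(52,56,60,65):print(L(plane(S,a([[115,470],[310,464]]),z)))
print('tip',L(plane(S,a([[212,508]]),48)))
f=d['scene']['frame'][130:185,360:410];cv2.imwrite('pics/z.png',cv2.resize(cv2.convertScaleAbs(f,alpha=2.2),None,fx=13,fy=10.5,interpolation=2))
E
```

```text
[[ 63.9 -25.5  52. ]
 [ 63.1  28.8  52. ]]
[[ 67.1 -26.6  56. ]
 [ 66.2  27.3  56. ]]
[[ 70.2 -27.7  60. ]
 [ 69.4  25.9  60. ]]
[[ 74.1 -29.1  65. ]
 [ 73.3  24.1  65. ]]
tip [[74.7  0.6 48. ]]
```

View pics/z.png

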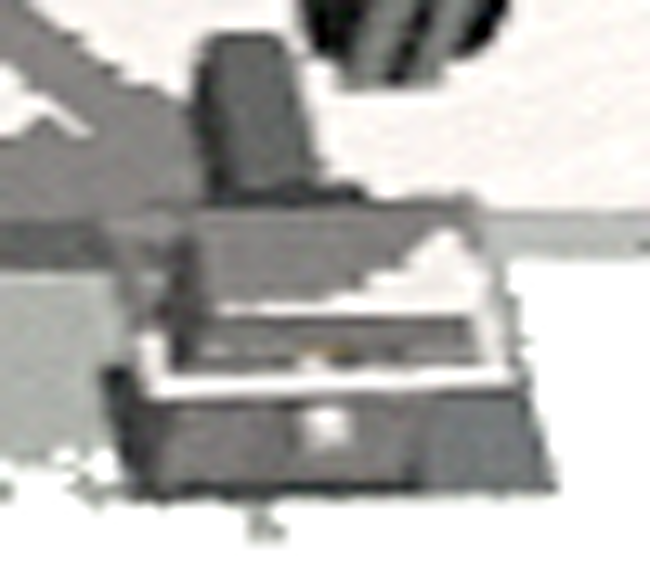

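View pics/s16_top.png

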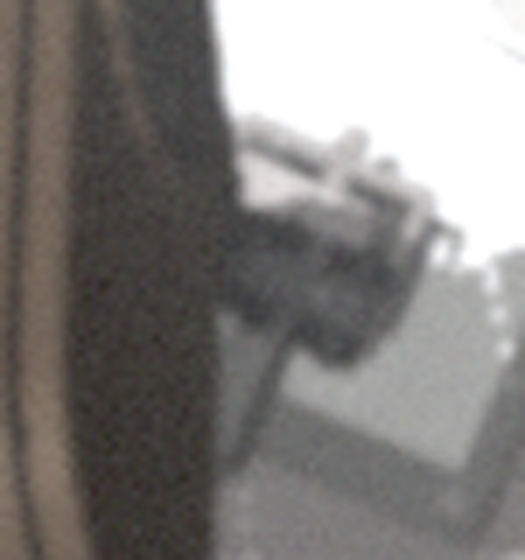

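{"name": "jog_arm", "arguments": {
  "rows": [
    [0.4,0,-0.3,0],
    [0.9,0,-0.6,0],
    [1,0.3,-0.6,0],
    [1,0.3,-0.6,0]
  ]
}}

```text
t: 23.22
tcp_pos: [485.6, 284.4, 160.5]
tcp_rot: [-179.4, -2.5, 158.3]
ft_force: [0.4, -0.0, -0.7]
gripper_width: -0.3
```

```bash
python3 look.py s17 355,110,55,70,8 110,215,75,75,8
```

```text
23.325 [485.63172859 283.11562416 159.73033148] [-179.26756494   -2.54688873  158.16239214] [ 0.19611192  0.22888458 -1.27082634] [-0.03392994  0.02551701 -0.0628388 ] -0.022652007396198253
```

View pics/s17_scene.png

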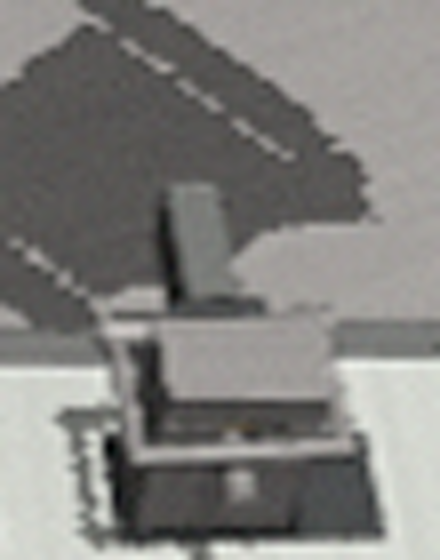

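View pics/s17_top.png

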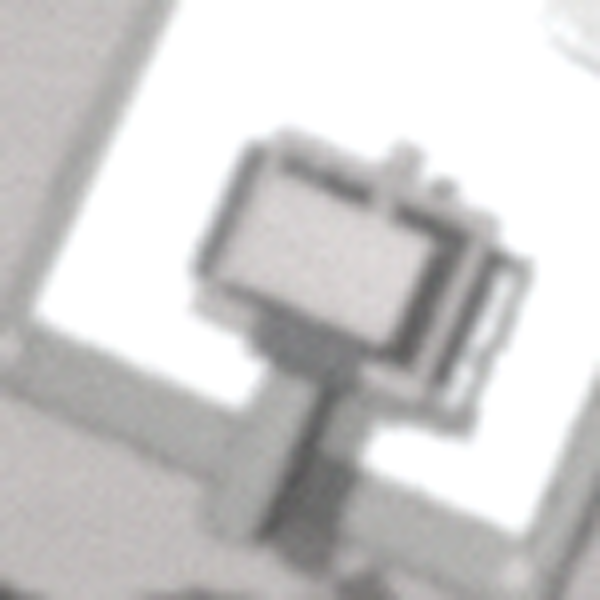

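```bash
python3 - <<'E'
import pickle,cv2;from h import *
np.set_printoptions(precision=1,suppress=True)
d=pickle.load(open('s17.pkl','rb'));T=d['top'];S=d['scene']
a=lambda p:np.array(p,float)/8+[355-.44,110-.44]
b=lambda p:np.array(p,float)/8+[110-.44,215-.44]
h=np.radians(-21.85);ex=np.array([np.cos(h),np.sin(h)]);ey=np.array([-ex[1],ex[0]])
tcp=np.array([518.8,244.3])
L=lambda P:np.c_[(P[:,:2]-tcp)@ex,(P[:,:2]-tcp)@ey,P[:,2:]]
print('post T',L(plane(T,b([[280,172],[438,238],[392,346],[222,272]]),68)))
print('post S',L(plane(S,a([[338,400],[163,400],[168,322],[325,320]]),68)))
print('post tri',L(tri(T,b([[280,172],[438,238],[392,346],[222,272]]),S,a([[338,400],[163,400],[168,322],[325,320]]))))
print('bar ends tri (+y,-y)',L(tri(T,b([[282,138],[490,225]]),S,a([[348,440],[137,455]]))))
print('tip tri',L(tri(T,b([[408,145]]),S,a([[245,500]]))))
print('bar mid T z55.5',L(plane(T,b([[388,185]]),55.5)),'S',L(plane(S,a([[243,448]]),55.5)))
print('grip rear top mid tri',L(tri(T,b([[232,535]]),S,a([[190,185]]))))
E
```

```text
post T [[ 58.5  20.9  68. ]
 [ 59.4 -17.7  68. ]
 [ 34.  -18.6  68. ]
 [ 33.4  23.1  68. ]]
post S [[ 60.3  21.7  68. ]
 [ 59.3 -20.1  68. ]
 [ 35.1 -15.6  68. ]
 [ 35.4  22.6  68. ]]
post tri [[ 58.5  22.1  65.6   0.9]
 [ 59.4 -19.   68.3   2.3]
 [ 34.  -16.6  66.4   3. ]
 [ 33.3  23.7  65.6   0.3]]
bar ends tri (+y,-y) [[ 65.4  25.9  59.1   1.2]
 [ 66.6 -24.7  56.3   1.1]]
tip tri [[75.5  1.6 49.4  1.5]]
bar mid T z55.5 [[65.5  0.9 55.5]] S [[64.5  0.8 55.5]]
grip rear top mid tri [[-18.3  -1.1  58.1   0.4]]
```

Both views show the loop shut round the post, but the pin may be sitting slightly nose-up. I'll nudge it gently from behind, high on the grip's rear face, to make sure the collar is flush.

{"name": "jog_arm", "arguments": {
  "rows": [
    [0.05,-0.3,0,0],
    [0.05,-0.31,0.3,0],
    [0.05,-0.31,0.7,0],
    [0.05,-0.31,0.7,0]
  ]
}}

```text
t: 23.82
tcp_pos: [467.8, 260.1, 100.8]
tcp_rot: [-179.0, -2.9, 158.1]
ft_force: [-1.1, 0.3, -0.2]
gripper_width: -0.6
```

{"name": "jog_arm", "arguments": {
  "rows": [
    [0,0,0.3,0],
    [0,0,0.64,0],
    [0,0,0.64,0],
    [0,0,0.64,0],
    [0,0,0.64,0]
  ]
}}

```text
t: 24.45
tcp_pos: [466.5, 260.6, 51.6]
tcp_rot: [-179.1, -2.7, 158.1]
ft_force: [0.1, -0.2, 0.9]
gripper_width: -0.7
```

```bash
python3 look.py s18 345,80,80,90,6 90,215,95,95,6; python3 - <<'E'
from bench import get_state;import numpy as np
p=get_state()['tcp_pos'];d=np.array(p[:2])-[518.8,244.3];h=np.radians(-21.85)
print(d@[np.cos(h),np.sin(h)],d@[-np.sin(h),np.cos(h)])
E
```

```text
24.55 [465.9769234  260.49994231  51.03656372] [-179.04834285   -2.78658486  158.08985058] [-0.52088228 -1.17608053  0.91328281] [ 0.059654   -0.01390624  0.01506572] -0.23824958059543955
-55.0576017391554 -4.623423366093083
```

View pics/s18_scene.png

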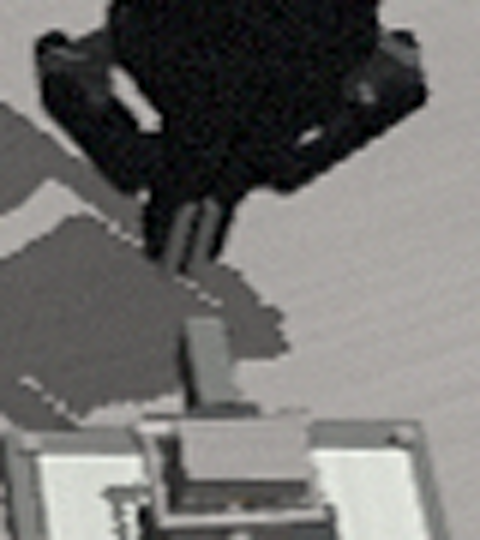

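{"name": "jog_arm", "arguments": {
  "rows": [
    [-0.1,0.045,0,0],
    [-0.2,0.045,0,0],
    [-0.26,0.045,0,0],
    [-0.26,0.045,0,0],
    [-0.26,0.045,0,0]
  ]
}}

```text
t: 25.18
tcp_pos: [486.4, 256.0, 49.7]
tcp_rot: [-179.0, -2.8, 158.1]
ft_force: [-0.1, 0.0, -0.5]
gripper_width: -0.2
```

{"name": "jog_arm", "arguments": {
  "rows": [
    [-0.03,0,0,0],
    [-0.06,0,0,0],
    [-0.06,0,0,0]
  ]
}}

```text
t: 25.55
tcp_pos: [487.7, 255.0, 48.8]
tcp_rot: [-178.9, -3.3, 158.0]
ft_force: [-6.7, 3.0, 3.1]
gripper_width: 0.1
```

{"name": "jog_arm", "arguments": {
  "rows": [
    [-0.03,0,0,0],
    [-0.05,0,0,0],
    [-0.05,0,0,0]
  ]
}}

```text
t: 25.92
tcp_pos: [487.3, 254.8, 47.8]
tcp_rot: [-178.8, -3.9, 158.0]
ft_force: [-9.4, 5.0, 3.7]
gripper_width: -0.1
```

```bash
python3 look.py s19 355,110,55,70,8 110,215,75,75,8
```

```text
26.025 [487.35152528 254.84221928  47.84819335] [-178.77889771   -3.83739053  157.98698356] [-8.98629015  5.81346122  3.64710023] [ 0.78201508  1.46928506 -0.05819851] 0.13268894033729442
```

View pics/s19_scene.png

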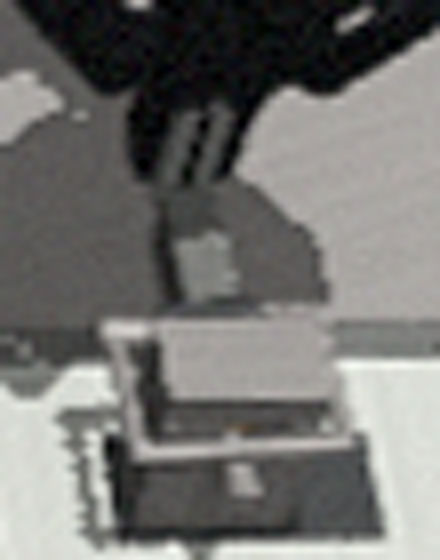

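The pin doesn't move under about 10 N from behind, so it's home. Backing off.

{"name": "jog_arm", "arguments": {
  "rows": [
    [0.2,0,0,0],
    [0.6,0,0,0],
    [0.8,0,-0.3,0],
    [0.8,0,-0.9,0],
    [0.8,0,-0.9,0]
  ]
}}

```text
t: 26.65
tcp_pos: [436.0, 279.8, 128.6]
tcp_rot: [-179.2, -3.4, 158.0]
ft_force: [-0.2, 0.4, 0.8]
gripper_width: -0.1
```

{"name": "jog_arm", "arguments": {
  "rows": [
    [0.1,0,-0.5,0],
    [0.2,0.3,-1,0],
    [0.2,0.3,-1,0],
    [0.2,0.3,-1,0]
  ]
}}

```text
t: 27.15
tcp_pos: [434.0, 306.9, 207.4]
tcp_rot: [-179.1, -3.4, 158.1]
ft_force: [0.4, 0.2, -0.4]
gripper_width: -0.3
```

```bash
python3 look.py s20 0,0,560,420,1 110,215,75,75,8; python3 - <<'E'
import pickle,cv2
d=pickle.load(open('s20.pkl','rb'))['scene']['frame']
cv2.imwrite('pics/z20.png',cv2.resize(cv2.convertScaleAbs(d[110:180,355:410],alpha=1.5),None,fx=8,fy=8,interpolation=2))
E
```

```text
27.25 [433.61157194 306.44696745 206.54830371] [-178.98076616   -3.53601679  158.02390832] [-0.67572423 -0.54257715 -0.00121219] [ 0.01634673 -0.04187487  0.01410464] -0.11592558023744048
```

View pics/z20.png

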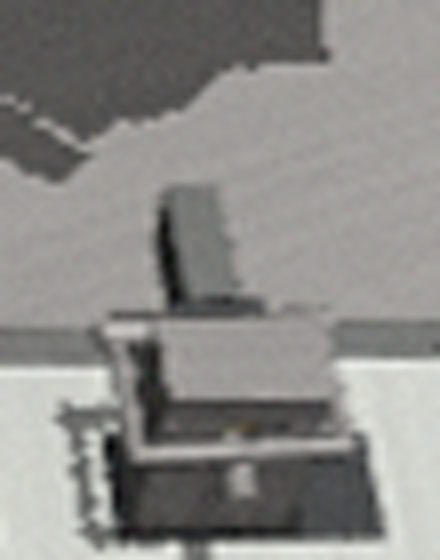

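View pics/s20_top.png

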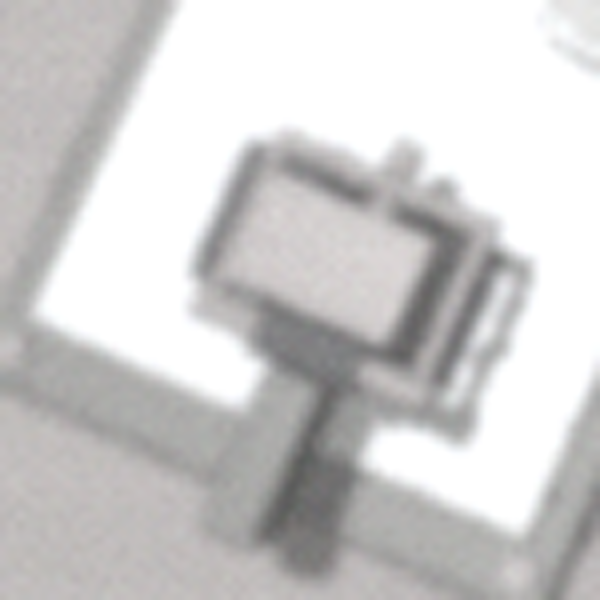

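View pics/s20_scene.png

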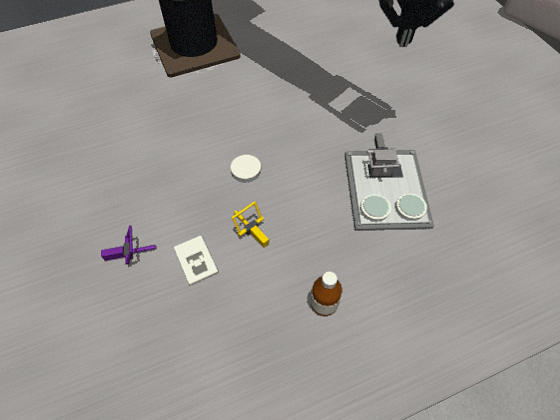

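```bash
python3 - <<'E'
import pickle,cv2;from h import *
np.set_printoptions(precision=1,suppress=True)
d=pickle.load(open('s20.pkl','rb'))
h=np.radians(-21.85);ex=np.array([np.cos(h),np.sin(h)]);ey=np.array([-ex[1],ex[0]])
tcp=np.array([518.8,244.3])
def draw(k,x0,y0,w,hh,s,nf,y,zb,phi,name):
    c=d[k];im=cv2.resize(cv2.convertScaleAbs(c['frame'][y0:y0+hh,x0:x0+w],alpha=1.5),None,fx=s,fy=s,interpolation=2)
    def px(P):
        w_=np.c_[tcp+np.outer(P[:,0],ex)+np.outer(P[:,1],ey),P[:,2]]
        return (proj(c,w_)-[x0,y0])*s+s/2
    def pin(P):
        P=np.array(P,float);x,z=P[:,0].copy(),P[:,2].copy();p=np.radians(phi)
        # rotate nose-up about near lower hole edge
        X=x*np.cos(p)-(z+4)*np.sin(p);Z=x*np.sin(p)+(z+4)*np.cos(p)-4
        sh=max(0,9*np.sin(p)) - 4*np.sin(p)
        return np.c_[X+nf-max(0,5*np.sin(p)),P[:,1]+y,Z+zb]
    def pl(P,col):
        cv2.polylines(im,[px(np.array(P,float)).round().astype(int)],True,col,1)
    pl([[nf,y-20,68],[nf,y+20,68],[nf+26,y+20,68],[nf+26,y-20,68]],(0,255,0))
    pl(pin([[-52,-7,14],[-52,7,14],[-12,7,14],[-12,-7,14]]),(0,0,255))
    pl(pin([[-6,-25,8],[-6,25,8],[34,25,8],[34,-25,8]]),(255,0,0))
    pl(pin([[44,-3.4,0],[44,3.4,0],[26,3.4,0],[26,-3.4,0]]),(0,0,255))
    cv2.imwrite(name,im)
for phi in(0,3):
    draw('scene',355,110,55,70,8,34.8,1.4,47.6,phi,f'pics/oS{phi}.png')
    draw('top',110,215,75,75,8,33.6,1.6,47.6,phi,f'pics/oT{phi}.png')
import numpy as n
cv2.imwrite('pics/oS.png',n.hstack([cv2.imread('pics/oS0.png')[:, :380],cv2.imread('pics/oS3.png')[:, :380]]))
E
```

```text
(no output)
```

View pics/oS.png

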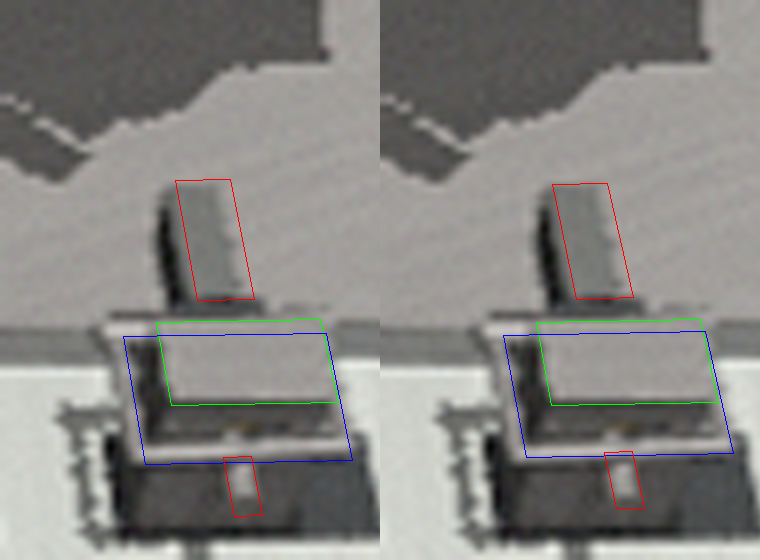

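View pics/oT0.png

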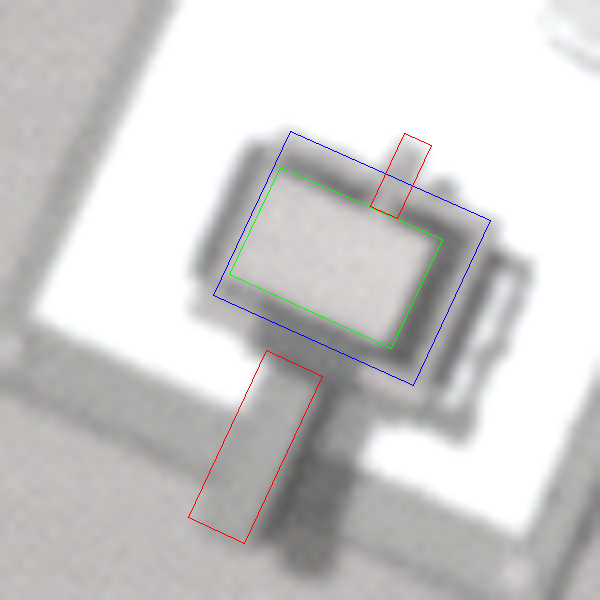

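{"name": "jog_arm", "arguments": {
  "rows": [
    [-0.5,-0.15,0,0],
    [-1,-0.3,0,0],
    [-1,-0.3,0,0]
  ]
}}

```text
t: 27.62
tcp_pos: [499.4, 252.1, 199.9]
tcp_rot: [-178.8, -3.7, 157.8]
ft_force: [0.0, 0.4, 0.4]
gripper_width: 0.2
```

{"name": "jog_arm", "arguments": {
  "rows": [
    [-0.5,0,0,0],
    [-1,0,0,0],
    [-1,0,0,0],
    [-1,0,0,0]
  ]
}}

```text
t: 28.12
tcp_pos: [571.9, 222.3, 193.6]
tcp_rot: [-178.8, -3.8, 157.8]
ft_force: [-1.5, -0.1, -0.5]
gripper_width: 0.2
```

```bash
cat > loc.py <<'E'
from bench import get_state;import numpy as np
s=get_state();p=s['tcp_pos'];d=np.array(p[:2])-[518.8,244.3];h=np.radians(-21.85)
print('local',d@[np.cos(h),np.sin(h)],d@[-np.sin(h),np.cos(h)],p[2],s['tcp_rot'],s['ft_force'])
E
python3 loc.py
```

```text
local 57.47882203366641 -0.692749480826488 193.62162435589582 [-178.77702925   -3.81772158  157.79763787] [-1.52251364 -0.13366223 -0.46091271]
```

{"name": "jog_arm", "arguments": {
  "rows": [
    [-0.2,0,0.3,0],
    [-0.28,0,0.7,0],
    [-0.28,0,0.95,0],
    [-0.28,0,0.95,0],
    [-0.28,0,0.95,0]
  ]
}}

```text
t: 28.75
tcp_pos: [587.6, 214.8, 117.6]
tcp_rot: [-178.8, -3.7, 157.8]
ft_force: [-1.3, -0.0, 0.3]
gripper_width: 0.1
```

```bash
python3 loc.py
```

```text
local 74.83806962103452 -1.771413991534812 117.64726391418392 [-178.84086667   -3.73025345  157.83723198] [-1.26522863 -0.01344885  0.26250857]
```

{"name": "jog_arm", "arguments": {
  "rows": [
    [-0.04,0.035,0.2,0],
    [-0.04,0.035,0.45,0],
    [-0.04,0.035,0.58,0],
    [-0.04,0.035,0.58,0],
    [-0.04,0.035,0.58,0]
  ]
}}

```text
t: 29.38
tcp_pos: [588.7, 216.5, 71.3]
tcp_rot: [-178.9, -3.7, 157.8]
ft_force: [-1.4, 0.2, -0.2]
gripper_width: 0.4
```

```bash
python3 loc.py; python3 look.py s21 345,80,80,100,6 90,200,95,95,6
```

```text
local 75.27310129156558 0.20176800076742954 71.25818949265405 [-178.85405421   -3.70846784  157.83663766] [-1.43880711  0.15913068 -0.17045207]
29.475 [589.05508285 216.54118421  71.83902487] [-178.88295233   -3.66026974  157.83841214] [ 1.00102732 -0.64419278 -0.27146672] [-0.00800135 -0.02485658  0.03927014] -0.3214889857467131
```

View pics/s21_scene.png

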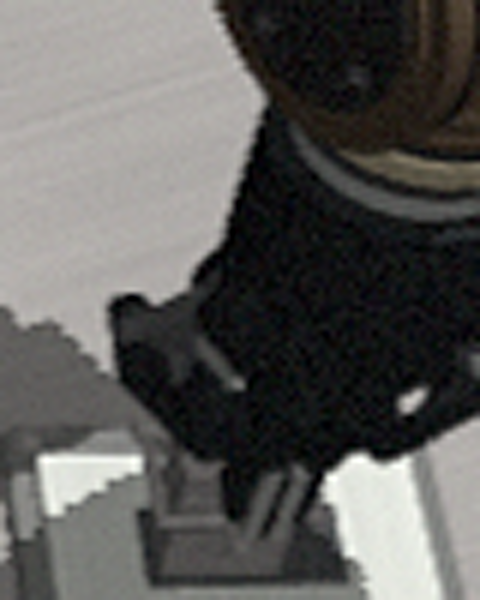

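Fingers are just beyond the post, above the bar. Lowering gently until contact.

{"name": "jog_arm", "arguments": {
  "rows": [
    [0,0,0.03,0],
    [0,0,0.06,0],
    [0,0,0.09,0],
    [0,0,0.09,0]
  ]
}}

```text
t: 29.98
tcp_pos: [588.3, 216.5, 64.2]
tcp_rot: [-178.9, -3.7, 157.8]
ft_force: [-0.1, 0.4, 0.9]
gripper_width: -0.3
```

{"name": "jog_arm", "arguments": {
  "rows": [
    [0,0,0.02,0],
    [0,0,0.04,0],
    [0,0,0.05,0],
    [0,0,0.05,0]
  ]
}}

```text
t: 30.48
tcp_pos: [588.0, 216.6, 60.2]
tcp_rot: [-178.9, -3.7, 157.8]
ft_force: [-0.1, 0.4, 0.8]
gripper_width: -0.2
```

{"name": "jog_arm", "arguments": {
  "rows": [
    [0,0,0.015,0],
    [0,0,0.025,0],
    [0,0,0.025,0]
  ]
}}

```text
t: 30.85
tcp_pos: [587.8, 216.6, 58.1]
tcp_rot: [-178.9, -3.7, 157.8]
ft_force: [0.7, -0.3, -0.5]
gripper_width: 0.2
```

{"name": "jog_arm", "arguments": {
  "rows": [
    [0,0,0.015,0],
    [0,0,0.025,0],
    [0,0,0.025,0]
  ]
}}

```text
t: 31.22
tcp_pos: [588.3, 216.5, 56.5]
tcp_rot: [-178.9, -3.6, 157.8]
ft_force: [1.4, -0.9, 0.6]
gripper_width: -0.0
```

```bash
python3 loc.py; python3 look.py s22 345,100,80,90,6 90,200,95,95,6
```

```text
local 74.84272348739995 0.10501465332442446 56.524303693096144 [-178.89404389   -3.62937349  157.83302811] [ 1.36274565 -0.92360197  0.55749376]
31.325 [588.29221885 216.5609461   56.52103637] [-178.89313927   -3.63077667  157.83622302] [ 1.26944016 -0.24212745  1.19952838] [-0.01099368 -0.26728385  0.00854142] -0.13256215868662427
```

View pics/s22_scene.png

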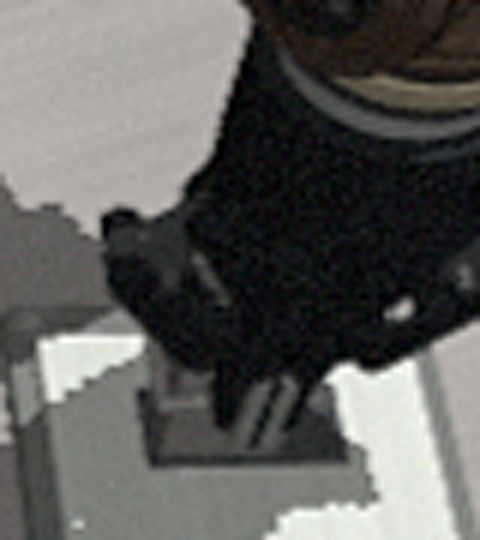

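{"name": "jog_arm", "arguments": {
  "rows": [
    [0,0,0.01,0],
    [0,0,0.02,0],
    [0,0,0.02,0]
  ]
}}

```text
t: 31.7
tcp_pos: [588.7, 216.6, 55.6]
tcp_rot: [-178.9, -3.6, 157.8]
ft_force: [1.5, -0.4, 2.9]
gripper_width: 0.1
```

```bash
python3 loc.py; python3 look.py s23 355,110,55,70,8 90,200,95,95,6
```

```text
local 75.21506383548555 0.3597153290924518 55.6039713371828 [-178.93405775   -3.56837412  157.83318392] [ 1.54619102 -0.42525087  2.94264218]
31.8 [588.72338573 216.6479244   55.56210429] [-178.93103184   -3.56820445  157.83834968] [ 2.47737088 -0.82616468  4.45176576] [-0.01931845 -0.24380277  0.01438171] -0.3726283079710684
```

View pics/s23_scene.png

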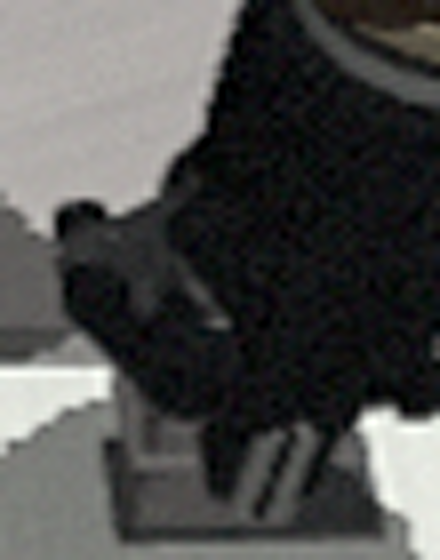

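View pics/s23_top.png

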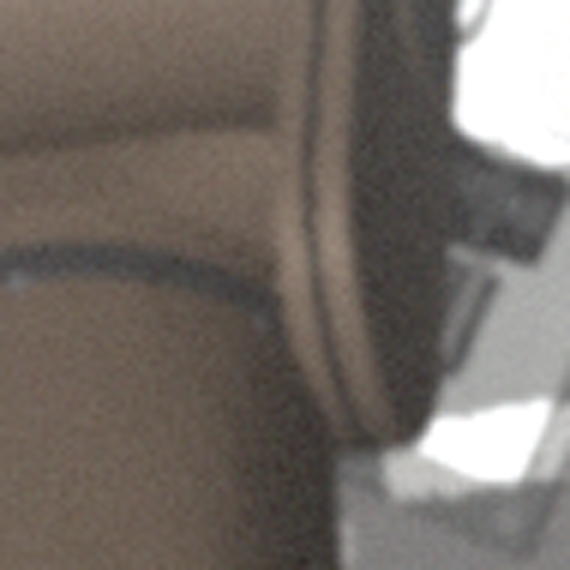

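{"name": "jog_arm", "arguments": {
  "rows": [
    [0,0,0.015,0],
    [0,0,0.03,0],
    [0,0,0.03,0]
  ]
}}

```text
t: 32.17
tcp_pos: [589.6, 216.6, 54.4]
tcp_rot: [-179.0, -3.5, 157.8]
ft_force: [0.5, -0.8, 6.7]
gripper_width: -0.1
```

```bash
python3 loc.py; python3 look.py s24 355,110,55,70,8 90,200,95,95,6
```

```text
local 75.98890061699947 0.6390752265218123 54.389355563189156 [-178.97807929   -3.45418957  157.84624909] [ 0.47981232 -0.75635794  6.65536172]
32.275 [589.59573348 216.5965234   54.41486931] [-178.97910809   -3.45162019  157.84474138] [ 1.77289891 -1.04888545  6.57217635] [-0.14173639 -0.15598119  0.0041954 ] -0.031882592566817046
```

View pics/s24_scene.png

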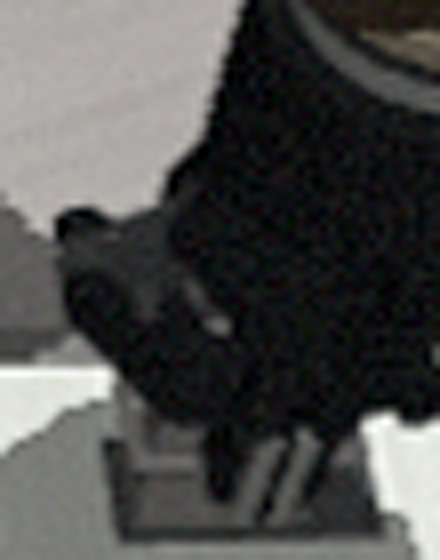

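{"name": "jog_arm", "arguments": {
  "rows": [
    [-0.02,0,-0.1,0],
    [-0.02,0,-0.5,0],
    [-0.02,0,-1,0],
    [-0.02,0,-1,0],
    [-0.02,0,-1,0]
  ]
}}

```text
t: 32.9
tcp_pos: [594.8, 215.4, 132.6]
tcp_rot: [-178.9, -3.6, 157.8]
ft_force: [0.7, 0.1, -0.5]
gripper_width: 0.3
```

{"name": "jog_arm", "arguments": {
  "rows": [
    [0.2,0,-0.3,0],
    [0.7,0,-0.4,0],
    [1,0,-0.4,0],
    [1,0,-0.4,0]
  ]
}}

```text
t: 33.4
tcp_pos: [520.3, 245.6, 167.3]
tcp_rot: [-178.7, -3.8, 157.9]
ft_force: [0.1, 0.2, 0.5]
gripper_width: -0.3
```

{"name": "jog_arm", "arguments": {
  "rows": [
    [0.5,0,0,0],
    [1,0.3,0,0],
    [1,0.3,0,0],
    [1,0.3,0,0]
  ]
}}

```text
t: 33.9
tcp_pos: [455.6, 297.3, 171.1]
tcp_rot: [-178.7, -3.9, 157.9]
ft_force: [-0.3, -0.3, -0.1]
gripper_width: 0.1
```

```bash
python3 loc.py; python3 look.py s25 355,110,55,70,8 110,215,75,75,8
```

```text
local -78.39163043147644 25.70546781144912 171.09554018615572 [-178.6521146    -3.85898607  157.93934766] [-0.34921458 -0.31592081 -0.07092209]
34.0 [456.04725255 297.03254752 171.44676732] [-178.68249309   -3.84848416  157.86480497] [ 0.35506205 -0.87571449  0.69195013] [-0.00251987 -0.02038879 -0.04001543] -0.24034497352988607
```

View pics/s25_scene.png

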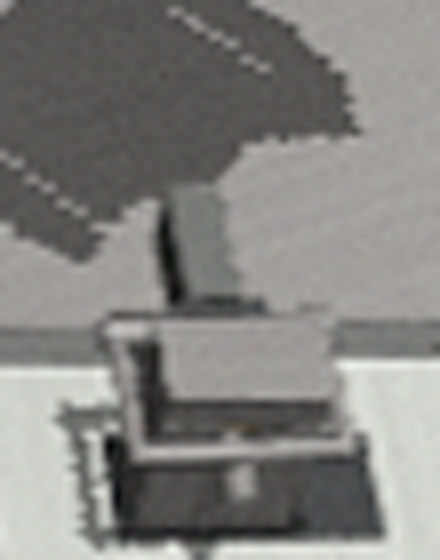

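View pics/s25_top.png

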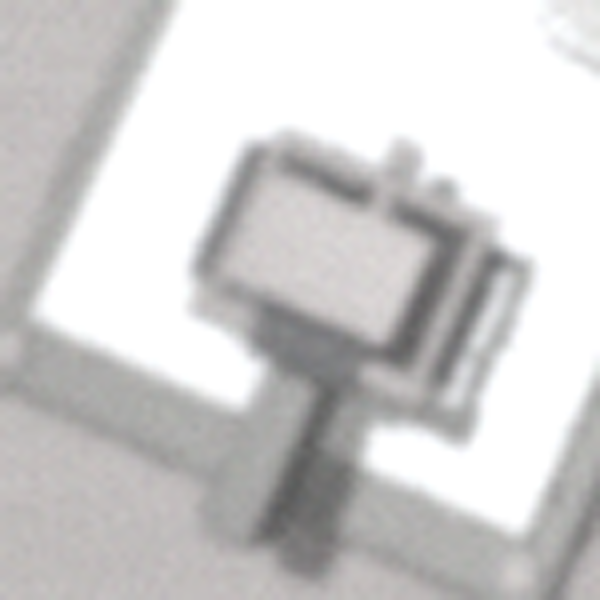

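The pin came back to exactly the same rest pose with the loop still shut, so this pose is stable. Handing in.

```bash
python3 -c "
from bench import *
s=get_state();print(s['t'],s['ft_force'],s['gripper_width']);print(finish_job())"
```

```text
34.0 [ 0.35506205 -0.87571449  0.69195013] -0.24034497352988607
the job is handed in; nothing more can be done
None
```

I put the locking pin through the post with its collar against it, swung the loop over until it snapped shut on the far side, and let go. I handed the job in at 34 s; no verdict was given.

**Insertion:** The pin stopped hard at about 16 N, more than the spring's largest drag. A later 10 N nudge on the grip's rear did not move it either.

**Loop:** My first push on the bar jammed at about 17 N. When I backed off, the loop was already past the middle and snapped shut by itself. I then pressed the bar down with about 7 N, and it went back to the same rest position.

**Last pictures:** Both cameras show the loop round the post and the nose sticking out on the far side. The arm is clear, and its force readings are only noise. The bottle and loose dish stand where they were, and I saw no sign that either look-alike was moved.

**Checks that disagreed:**
- **Pin tilt:** The scene view suggests the released pin rests about 3° nose-up. The top view alone shows no sign of it. This did not change with the nudge or the press.
- **Collar gap:** Measured off the pictures, the nose and the loop bar sit about 1–2 mm short of their nominal home positions. The firm stop and the rear end of the grip both say the collar is home.

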